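Get the salt out from behind the spice jars

TASK

The salt shaker stands at the back of the wooden spice caddy, hemmed in by three spice jars with red, black and white caps. Stand all three of those jars upright on the round wooden board, then take out the salt shaker and stand it on the middle of the round cork coaster, and after that put every jar back upright on exactly the spot in the caddy where it stood at first. Knock nothing over, and leave the yellow-capped jar and the potato where they are.

Things in the scene. Friction and masses are not known exactly. Their poses are not given: they have to be found in the camera images.
- red_jar_mid (a point): loose glass spice jar with a red screw cap, round-cornered upright body, 45 mm across and 108 mm tall, 0.08 to 0.15 kg; starts upright on one of the three outer seats of the caddy (which one changes). The point is its centre, 54 mm above its underside; z runs up the jar
- black_jar_mid (a point): loose glass spice jar with a black (very dark brown) screw cap, round-cornered upright body, 41 mm across and 104 mm tall, 0.08 to 0.15 kg; starts upright on one of the three outer seats of the caddy (which one changes). The point is its centre, 52 mm above its underside; z runs up the jar
- white_jar_mid (a point): loose glass spice jar with a white (a green mark on top) screw cap, round-cornered upright body, 47 mm across and 108 mm tall, 0.08 to 0.15 kg; starts upright on one of the three outer seats of the caddy (which one changes). The point is its centre, 54 mm above its underside; z runs up the jar
- shaker_mid (a point): loose salt shaker, grey contents under a silver-grey domed top, 90 mm tall; the body is round, 44 mm across up to 66 mm high, the domed top 34 mm across; about 0.1 kg; starts upright on the back middle seat of the caddy. The point is its centre, 45 mm above its underside; z runs up
- caddy: fixed wooden spice caddy 135 (its x) x 175 mm (y), turned 7 to 23 deg counter-clockwise from above. Origin: centre of underside, on the worktop; x to its back, y to its left. Floor 8 mm up, rim 14 mm high. Grip board at the back (x 56 to 67, y -27 to 27 mm), 80 mm high. Dark 51 mm discs mark seats (x, y): shaker (28, 0); jars left (20, 55), front (-34, 0), right (20, -55) mm; all start within 3 mm of them
- board: fixed round wooden serving board, 170 mm across, 18 mm thick, lying flat; origin at the centre of its underside, on the worktop, z up. Room for the three jars in a triangle, each about 45 mm from the centre. Board and caddy may change places between starts
- coaster: fixed round cork coaster, 70 mm across, 6 mm thick, flat on the worktop between board and caddy; origin at the centre of its underside
- yellow_jar_mid (a point): loose spice jar with a yellow cap (a green mark on top), 42 mm across, 106 mm tall, standing on the worktop at the left; not part of the job. The point is its centre, 53 mm above the worktop
- potato_mid (a point): loose small brown potato, 45 x 49 x 34 mm, lying on the worktop in front of the toaster; not part of the job. The point is its centre, 17 mm above the worktop
Not all that is in view belongs to the job. Leave any turquoise look-alike of the part that bears black_jar_mid alone. Leave any turquoise look-alike of the part that bears white_jar_mid alone.

How it is judged:
By the outcome, as a careful person would: the job done as asked, in the order asked, and still so for the second after the job is handed in, with the robot touching nothing.
It also fails if it takes over 144 s, if anything falls off the work surface, if the arm or the gripper's body presses on something with over 40 N, if the wrist force passes 120 N, or if a joint passes its speed limit or range.

ROBOT

A 7-joint arm with a two-finger parallel gripper is mounted at the origin on a cart in front of the work surface, level with it; the furniture and walls round the work are solid. World frame = base frame: x ahead of the robot, y to its left, z up, the work surface at z = 0. Lengths are in m, angles in rad, forces in N, time in s.
With the tool pointing down it reaches from about 0.425 to 0.95 m from the base axis. Payload 4.7 kg.
Tool frame: the origin (TCP) lies at the very end of the fingers, on their centre line; the grasp point (between the pads) lies 19 mm behind it (pinch_z is the distance from the TCP to the grasp point, in m); z points along the fingers, y is the line along which they close (so a half turn about z gives the same grasp; the last joint's range is limited). The gripper opens to 85 mm and grips with 20 to 120 N. Pads are 22 mm wide; open, the fingers measure 114 mm over their backs; the gripper's body (76 mm by 85 mm) begins 54 mm behind the grasp point. The pads swing forward as they close: fully open they stand 13 mm farther back than shut.
Start: joints at [-1.364, 0.469, -0.049, 1.532, 0.024, 1.141, -0.082], TCP at [0.158, 0.656, 0.231] pointing down, gripper open.
Joint ranges: [-2.59, 2.59], [-0.33, 1.99], [-1.39, 1.29], [0.1, 2.45], [-1.04, 4.18], [0.21, 1.99], [-2.66, 2.66]. Speed limits (rad/s): [2.57, 2.57, 3.14, 3.14, 3.14, 3.14, 3.14].

INTERFACE

Orientations are given as a unit quaternion [x, y, z, w].
In Python, from workcell import * gives the robot as it stands.
- The arm moves only by the tool send_rows, never from a script. Its arguments are lists of equal length, an entry for each row: "offset": the shift along the world's x, y, z in mm, a list of three; "rotation": the turn, a rotation vector about the world's x, y, z in rad, a list of three; "fingers": the opening, from 0 (shut) to 1 (fully open). In form: {"offset": [[x, y, z], ...], "rotation": [[ax, ay, az], ...], "fingers": [fingers, ...]}. A call has 1 to 8 rows; each row is the pose to reach, as a shift and turn from the pose commanded when the call began; what a row does not reach only later rows make up. A row lasts 1/8 s, in which the tool goes at most 62.5 mm and 10.7 degrees, less where a joint would pass 70% of its speed; a pose out of reach is approached as far as the arm can. A call with a gripper value outside its range is refused whole. The fingers move at their own pace and stop on an object; "force" is the grip in N (left out, the last holds). Time passes only in rows, so rows that repeat a pose let the fingers close. It gives the time, the measured TCP pose, the force, the opening and the grip force at its end, in the units of the state.
- read_state(): the state, without advancing time (a new reading comes with each control period).
- camera(name): name is "side" or "top"; returns a dict with "img" (420x560x3 uint8, blue, green, red), "z_map" (420x560 float32, m along the optical axis (not along the pixel's ray), 0 where there is no reading), "fx", "fy", "cx", "cy" (pixels), "R" (3x3) and "t" (3): a world point X has camera coordinates R X + t. Camera axes: x right, y down, z forward; pixel columns grow to the right and rows downward; lengths in m; the calibration is good to about 2 mm. A picture is of the moment at which its call begins.
- job_done(): hands the job in; it is judged then, once.
The state is a dict: "time": time; "joint_pos": joint angles; "joint_vel": joint speeds; "joint_efforts": joint torques, N m; "tool_pos": TCP position; "tool_rot": TCP orientation; "ft_force": force on the tool from outside, world axes, zero at the start; "moment": the same for the moment, N m; "finger_gap": finger opening in m; "grip_force": force on a finger pad.
Only numpy, scipy, OpenCV 4.12 (cv2) and the standard library are available. Lean on these libraries where they do the work, as an engineer would, in place of code of your own. Each camera call takes 0.05 s, during which the arm holds its last target. There are 200 camera calls.

## Working session

There is one attempt and no reset: what is moved stays moved. The work goes in short steps, Python scripts to look and compute and a tool call to move; the robot and the scene stay as the last step left them, time stands still between calls to the robot, and variables do not carry over. Pictures are saved under pics/ and viewed, at most 14 in all, crops included, and the job is handed in when it is done.

Besides the shell and the picture viewer there is one more tool, called after ">>>" as name(argument=value, ...), one argument or row to a line, values as JSON. send_rows: Moves the arm, as the interface text tells. Its arguments: {"type":"object","properties":{"offset":{"type":"array","items":{"type":"array","items":{"type":"number"}}},"rotation":{"type":"array","items":{"type":"array","items":{"type":"number"}}},"fingers":{"type":"array","items":{"type":"number"}},"force":{"type":"number"}},"required":["offset","rotation","fingers"]}

```bash
ls; mkdir -p pics; python3 - <<'E'
from workcell import *
import cv2,pickle
s=read_state();print(s)
for n in("side","top"):
    c=camera(n);cv2.imwrite(f"pics/{n}0.png",c["img"]);pickle.dump(c,open(f"{n}0.pkl","wb"))
    print(n,c["fx"],c["cx"],c["cy"],c["R"],c["t"])
E
```

```text
pics
{'time': 0.0, 'joint_pos': array([-1.36388466,  0.46946099, -0.04856664,  1.53367699,  0.02412109,
        1.14100809, -0.08231293]), 'joint_vel': array([-2.84000820e-05, -3.75074983e-04, -3.21741257e-05, -7.56384546e-04,
       -5.20433280e-04, -1.48813117e-03, -1.42976853e-03]), 'joint_efforts': array([-2.03523182e-04, -5.10319483e+01, -4.66705486e-02, -2.37706536e+01,
        1.07518706e-02,  7.72533909e-03,  7.15581791e-06]), 'tool_pos': array([0.15757841, 0.655754  , 0.23025533]), 'tool_rot': array([ 1.17631852e-01,  9.93056786e-01, -9.81550792e-04, -6.38487989e-05]), 'ft_force': array([-0.45840117, -0.64389534, -0.2895803 ]), 'moment': array([ 0.01234314,  0.06176663, -0.01155896]), 'grip_force': 0.0, 'finger_gap': 0.08529827420448559}
side 497.29053756585364 276.64167173642795 199.90141872454822 [[-0.92968065 -0.36836099 -0.00201926]
 [-0.19093216  0.48655373 -0.85253175]
 [ 0.31502192 -0.79219672 -0.52267155]] [0.55490092 0.02494174 1.28390171]
top 430.26698242622524 269.97699320226945 204.9234013669927 [[-0.13647777 -0.99063672 -0.0035652 ]
 [-0.96585929  0.13386249 -0.22180319]
 [ 0.22020364 -0.02682772 -0.97508494]] [0.31804328 0.45366681 0.90827522]
```

View pics/top0.png

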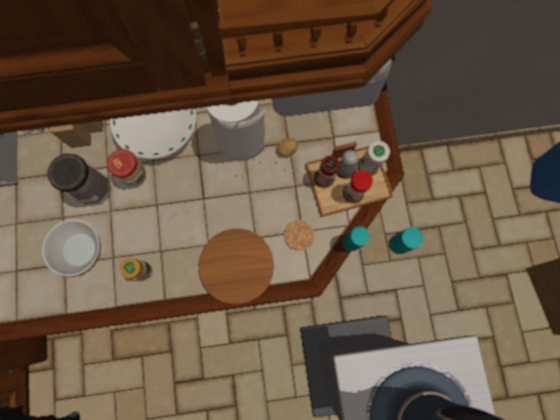

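View pics/side0.png

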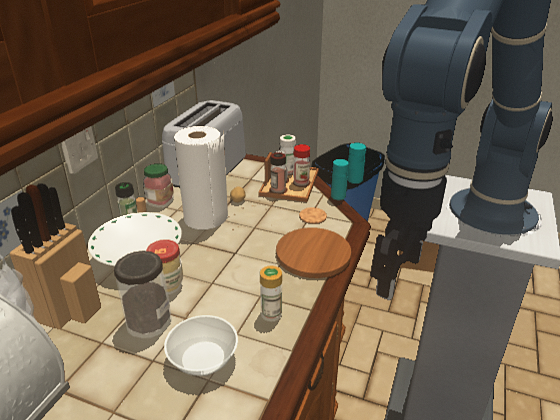

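The top view shows the following:
- Caddy around (348,182), with the grip board at the upper left (345,148).
- Black cap (328,167), shaker (348,160), white cap (378,153) and red cap (361,182).
- Coaster (299,235), board (236,266), potato (287,147) and yellow jar (133,268).
- Turquoise look-alikes at (356,238) and (407,240). They are the wrong colour and must be left alone.

The red-lidded jar at (125,165) is fat and not in the caddy, so it isn't the red jar.

```bash
cat > h.py <<'E'
import numpy as np,cv2,pickle
def ray(c,u,v,z):
    d=c["R"].T@np.array([(u-c["cx"])/c["fx"],(v-c["cy"])/c["fy"],1.]);o=-c["R"].T@c["t"]
    return o+d*(z-o[2])/d[2]
def cloud(c):
    v,u=np.mgrid[:420,:560];Z=c["z_map"]
    P=np.stack([(u-c["cx"])/c["fx"]*Z,(v-c["cy"])/c["fy"]*Z,Z],-1)-c["t"]
    P=P@c["R"];P[Z==0]=np.nan
    return P
def topc(P,x,y,z0,z1,r=.03):
    """centre of the min. enclosing circle of points between heights near xy"""
    m=(np.hypot(P[...,0]-x,P[...,1]-y)<r)&(P[...,2]>z0)&(P[...,2]<z1)
    q=P[m]
    (cx,cy),R=cv2.minEnclosingCircle((q[:,:2]*1000).astype(np.float32))
    return np.round([cx,cy,R,len(q),np.median(q[:,2])*1000,*(np.median(q[:,:2],0)*1000)],1)
E
python3 - <<'E'
from h import *
c=pickle.load(open("top0.pkl","rb"));P=cloud(c);s=pickle.load(open("side0.pkl","rb"));Q=cloud(s)
for n,u,v in [("black",328,165),("shaker",349,157),("white",378,151),("red",361,180),("coaster",299,235),("board",236,266),("turq1",357,236),("turq2",408,238),("potato",287,147),("yellow",132,268),("grip",345,147)]:
    p=P[v,u];print(n,np.round(p*1000), end=" ")
    if n in("black","white","red","shaker","turq1","turq2","yellow"):
        t=P[max(0,v-8):v+9,u-8:u+9,2]; zt=np.nanpercentile(t,90); 
        print(topc(P,p[0],p[1],zt-.006,zt+.006),topc(Q,p[0],p[1],zt-.006,zt+.006))
    else: print()
for p in [c,s]: pass
for n,z in(("board",.018),("coaster",.006)):
    u,v=(236,266) if n=="board" else (299,235)
    r=.1 if n=="board" else .05
    hsv=cv2.cvtColor(c["img"],cv2.COLOR_BGR2HSV);print(hsv[v,u],hsv[v+60 if n=="board" else v+25,u])
crop=c["img"][110:270,255:435];cv2.imwrite("pics/crop0.png",cv2.resize(crop,None,fx=3.6,fy=3.6,interpolation=cv2.INTER_CUBIC))
E
```

```text
black [548. 120. 113.] [552.1 117.   20.4 268.  113.1 551.4 117.6] [544.4 119.   22.3  91.  111.9 546.8 118.4]
shaker [565.  69.  97.] [567.7  66.2  15.5 134.   95.5 567.5  66.8] [561.5  63.8  11.5  16.   95.9 562.2  62.8]
white [564.  10. 116.] [565.6  10.3  23.2 341.  116.6 564.3  10.7] [559.3   8.8  24.4  94.  115.4 560.7  11.1]
red [506.  58. 115.] [506.4  56.2  22.2 333.  116.3 506.5  56.4] [504.7  56.2  23.9 101.  115.  502.6  57.1]
coaster [424. 195.   6.] 
board [372. 346.  21.] 
turq1 [391.  85. 106.] [392.4  79.4  20.1 289.  105.  391.7  79.9] [388.8  80.   20.7  96.  103.9 387.3  83.2]
turq2 [372. -16. 111.] [373.2 -25.2  22.2 359.  108.5 372.7 -25. ] [367.8 -23.5  24.   93.  107.4 368.6 -21.3]
potato [630. 194.  31.] 
yellow [389. 550. 108.] [391.9 557.1  20.8 319.  106.5 391.4 556.3] [388.6 556.1  22.  264.  105.3 388.  557.6]
grip [595.  70.  79.] 
[ 13 163 136] [ 18  83 141]
[ 14 130 167] [ 18  53 165]
```

View pics/crop0.png

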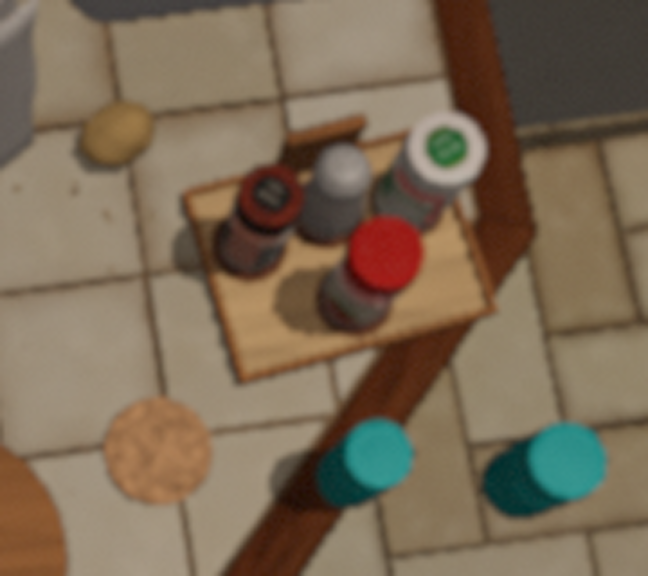

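The three caps and the shaker sit in the caddy: black (270,195 in the crop), shaker (340,170), white (445,150) and red (385,255). The turquoise pair at (380,455) and (565,465) is outside it. Next I'll refine the coaster and board centres and the obstacle extents.

```bash
python3 - <<'E'
from h import *
c=pickle.load(open("top0.pkl","rb"));P=cloud(c);s=pickle.load(open("side0.pkl","rb"));Q=cloud(s)
for n,uv,su,z in(("board",(236,266),(314,251),.018),("coaster",(299,235),(313,215),.006)):
  for cam,(u,v) in((c,uv),(s,su)):
    h=cv2.cvtColor(cam["img"],cv2.COLOR_BGR2HSV)
    m=cv2.inRange(h,(5,95 if n=="coaster" else 130,70),(17,255,255))
    cs,_=cv2.findContours(m,cv2.RETR_EXTERNAL,cv2.CHAIN_APPROX_NONE)
    k=[q for q in cs if cv2.pointPolygonTest(q,(float(u),float(v)),False)>=0]
    if not k: print(n,"none",h[v,u]);continue
    w=np.array([ray(cam,*p[0],z)[:2] for p in k[0]])*1000
    (x,y),r=cv2.minEnclosingCircle(w.astype(np.float32));print(n,round(x),round(y),round(r,1),w.mean(0).round(1))
for lo in(.15,.3,.45,.6):
  a=P[(P[...,2]>lo)&(P[...,2]<lo+.15)&(P[...,0]>.3)&(abs(P[...,1])<.7)]
  print(lo,len(a),np.round(np.nanpercentile(a[:,0],[0,2,10,50]),3) if len(a) else "",np.round(a[:,1].min(),2) if len(a) else "")
  a=a[a[:,1]<.25]; print("  y<.25",np.round(a[:,0].min(),3) if len(a) else "")
E
```

```text
board 326 482 390.9 [319.7 489.6]
board 336 456 329.4 [318.  486.7]
coaster 426 194 37.3 [424.3 196.1]
coaster 557 89 215.8 [532.6  64.1]
0.15 1791 [0.62  0.622 0.623 0.638] -0.2
  y<.25 0.638
0.3 1 [0.563 0.563 0.563 0.563] 0.3
  y<.25 
0.45 33320 [0.543 0.545 0.546 0.553] 0.02
  y<.25 0.543
0.6 9976 [0.543 0.546 0.548 0.549] 0.3
  y<.25
```

```bash
python3 - <<'E'
from h import *
for f in("top0","side0"):
  c=pickle.load(open(f+".pkl","rb"));P=cloud(c)
  a=P[(P[...,2]>.35)&(P[...,0]>.45)&(P[...,0]<.75)&(P[...,1]<.7)&(P[...,1]>-.3)]
  print(f,len(a),np.round(np.percentile(a[:,2],[0,1,5,20]),3))
  for y in np.arange(-.1,.4,.05):
    b=a[(a[:,1]>y)&(a[:,1]<y+.05)]
    if len(b): i=b[:,2].argmin();print(round(y,2),b[i].round(3),b[:,0].min().round(3))
  m=((P[...,2]>.012)&(P[...,2]<.025)&(np.hypot(P[...,0]-.37,P[...,1]-.34)<.105)).astype(np.uint8)
  m=cv2.morphologyEx(m,cv2.MORPH_OPEN,np.ones((3,3)));q=P[m>0][:,:2]*1000
  print("board",cv2.minEnclosingCircle(q.astype(np.float32)),q.mean(0))
E
```

```text
top0 43297 [0.445 0.462 0.47  0.497]
0.0 [0.619 0.029 0.46 ] 0.601
0.05 [0.574 0.084 0.459] 0.561
0.1 [0.545 0.125 0.46 ] 0.543
0.15 [0.545 0.167 0.459] 0.543
0.2 [0.545 0.22  0.459] 0.544
0.25 [0.563 0.296 0.445] 0.544
0.3 [0.545 0.325 0.46 ] 0.543
0.35 [0.546 0.373 0.459] 0.543
board ((374.84326171875, 347.974853515625), 84.78136444091797) [373.69907944 347.84396468]
side0 11611 [0.443 0.448 0.456 0.471]
0.1 [0.552 0.15  0.445] 0.54
0.15 [0.555 0.183 0.443] 0.54
0.2 [0.554 0.235 0.444] 0.54
0.25 [0.555 0.287 0.444] 0.541
0.3 [0.555 0.329 0.444] 0.54
0.35 [0.555 0.367 0.443] 0.54
board ((370.8518371582031, 347.3402099609375), 86.65806579589844) [368.86899021 353.83788163]
```

```bash
python3 - <<'E'
from h import *
c=pickle.load(open("side0.pkl","rb"));P=cloud(c)
q=P[(np.hypot(P[...,0]-.158,P[...,1]-.656)<.25)&(P[...,2]>.2)&(P[...,0]<.36)]
u=np.array([.158,.656]);u/=np.hypot(*u)
d=q[:,:2]-[.158,.656];rad=d@u;lat=d@[-u[1],u[0]]
for z in np.arange(.2,1.2,.04):
  k=(q[:,2]>z)&(q[:,2]<z+.04)
  if k.sum()>3: print(round(z-.23,2),k.sum(),"radial",rad[k].min().round(3),rad[k].max().round(3),"lat",lat[k].min().round(3),lat[k].max().round(3))
E
```

```text
0.01 530 radial -0.05 0.058 lat -0.01 0.013
0.05 850 radial -0.075 0.075 lat -0.011 0.019
0.09 1315 radial -0.031 0.072 lat -0.026 0.037
0.13 1804 radial -0.006 0.039 lat -0.034 0.039
0.17 1985 radial -0.02 0.038 lat -0.036 0.039
0.21 2089 radial -0.008 0.039 lat -0.032 0.045
0.25 2464 radial -0.013 0.043 lat -0.036 0.052
0.29 4118 radial -0.076 0.047 lat -0.047 0.053
0.33 4845 radial -0.135 0.04 lat -0.041 0.049
```

```bash
python3 - <<'E'
from h import *
c=pickle.load(open("side0.pkl","rb"));cv2.imwrite("pics/arm.png",cv2.resize(c["img"][0:310,340:560],None,fx=1.9,fy=1.9))
E
```

```text
(no output)
```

View pics/arm.png

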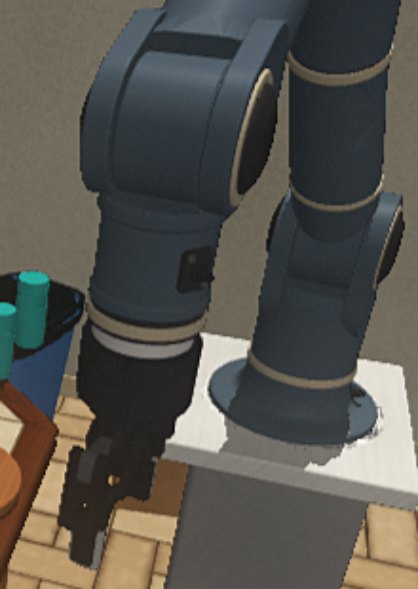

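```bash
python3 - <<'E'
from h import *
c=pickle.load(open("side0.pkl","rb"));P=cloud(c)
u=np.array([.158,.656]);u/=np.hypot(*u)
for uv in[(474,74),(478,45),(470,100),(445,8),(420,8),(400,20),(388,50),(480,5),(430,60)]:
  p=P[uv[1],uv[0]];d=p[:2]-[.158,.656];print(uv,p.round(3),"h over tcp",(p[2]-.23).round(3),"rad",(d@u).round(3),"lat",(d@[-u[1],u[0]]).round(3))
E
```

```text
(474, 74) [0.113 0.686 0.542] h over tcp 0.312 rad 0.019 lat 0.05
(478, 45) [0.115 0.668 0.566] h over tcp 0.336 rad 0.001 lat 0.044
(470, 100) [ 0.096 -1.33  -0.172] h over tcp -0.402 rad -1.945 lat -0.405
(445, 8) [0.155 0.631 0.592] h over tcp 0.362 rad -0.025 lat -0.003
(420, 8) [0.181 0.63  0.59 ] h over tcp 0.36 rad -0.02 lat -0.028
(400, 20) [ 0.486 -1.347  0.175] h over tcp -0.055 rad -1.871 lat -0.788
(388, 50) [0.2   0.686 0.557] h over tcp 0.327 rad 0.039 lat -0.034
(480, 5) [0.121 0.607 0.593] h over tcp 0.363 rad -0.056 lat 0.024
(430, 60) [0.157 0.694 0.553] h over tcp 0.323 rad 0.036 lat 0.01
```

```bash
cat >> h.py <<'E'
from scipy.spatial.transform import Rotation as Ro
def target(gx,gy,gz,th,lean,nth):
    """grasp point (mm), closing-line angle, lean (tip towards nth), deg -> TCP mm, R"""
    t,a,n=np.radians([th,lean,nth]);y=np.array([np.cos(t),np.sin(t),0])
    z=np.array([np.sin(a)*np.cos(n),np.sin(a)*np.sin(n),-np.cos(a)])
    return np.array([gx,gy,gz])+19*z,Ro.from_matrix(np.stack([np.cross(y,z),y,z],1))
def delta(T,s):
    print("off",(T[0]-s["tool_pos"]*1000).round(1),"rot",(T[1]*Ro.from_quat(s["tool_rot"]).inv()).as_rotvec().round(3),"tcp",T[0].round(1))
RED=lambda x,y,z:target(x,y,z,98,5,8)
WHITE=lambda x,y,z:target(x,y,z,8,10,98)
BLACK=lambda x,y,z:target(x,y,z,8,20,98)
SHAKER=lambda x,y,z:target(x,y,z,98,20,8)
E
python3 - <<'E'
from h import *
from workcell import *
s=read_state()
for T in(RED(460,60,210),RED(505.5,56.5,175),RED(505.5,56.5,76)): delta(T,s)
E
```

```text
off [ 304.  -595.6  -39.3] rot [-0.002 -0.088  0.375] tcp [461.6  60.2 191.1]
off [ 349.5 -599.1  -74.3] rot [-0.002 -0.088  0.375] tcp [507.1  56.7 156.1]
off [ 349.5 -599.1 -173.3] rot [-0.002 -0.088  0.375] tcp [507.1  56.7  57.1]
```

>>> send_rows(
  offset=[
    [30, -40, 0],
    [70, -85, 0],
    [110, -130, 0],
    [145, -180, -5],
    [175, -235, -10],
    [205, -290, -15],
    [230, -345, -20],
    [250, -400, -25],
  ],
  rotation=[
    [0, -0.02, 0.05],
    [0, -0.03, 0.1],
    [0, -0.04, 0.15],
    [0, -0.05, 0.2],
    [0, -0.06, 0.25],
    [0, -0.07, 0.3],
    [0, -0.08, 0.35],
    [-0.002, -0.088, 0.375],
  ],
  fingers=[1, 1, 1, 1, 1, 1, 1, 1],
  force=40,
)

```text
time: 1.1
tool_pos: [0.4083, 0.254, 0.2061]
tool_rot: [-0.07, 0.997, 0.004, 0.044]
ft_force: [1.5, -0.4, -0.3]
finger_gap: 0.0856
grip_force: 0.0
```

>>> send_rows(
  offset=[
    [15, -50, 0],
    [30, -100, -5],
    [45, -150, -10],
    [55, -190, -15],
    [60, -195, -15],
    [60, -195, -15],
  ],
  rotation=[
    [0, 0, 0],
    [0, 0, 0],
    [0, 0, 0],
    [0, 0, 0],
    [0, 0, 0],
    [0, 0, 0],
  ],
  fingers=[1, 1, 1, 1, 1, 1],
)

```text
time: 1.85
tool_pos: [0.4677, 0.0616, 0.1912]
tool_rot: [-0.069, 0.997, 0.004, 0.043]
ft_force: [-0.1, 0.5, -0.5]
finger_gap: 0.0855
grip_force: 0.0
```

```bash
python3 - <<'E'
from h import *
from workcell import *
s=read_state();print(s["time"],s["joint_pos"].round(2))
for T in(RED(505.5,56.5,175),RED(505.5,56.5,76)): delta(T,s)
for n in("top",):
    c=camera(n);cv2.imwrite(f"pics/{n}1.png",c["img"])
E
```

```text
1.85 [-0.44  0.14  0.24  2.11 -0.04  0.81  1.53]
off [ 39.4  -4.9 -35.2] rot [-0.002 -0.     0.   ] tcp [507.1  56.7 156.1]
off [  39.4   -4.9 -134.2] rot [-0.002 -0.     0.   ] tcp [507.1  56.7  57.1]
```

View pics/top1.png

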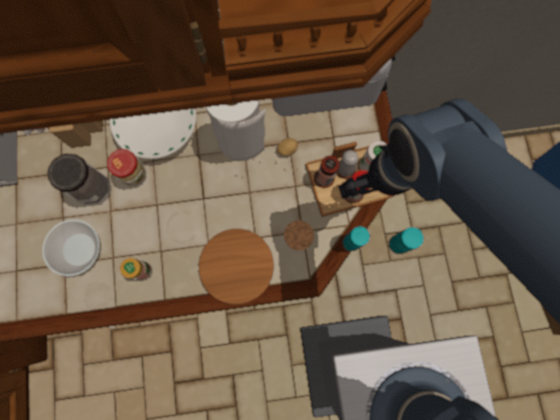

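The gripper is over the front of the red jar at (355,185), the arm comes in from the lower right, and nothing has been touched.

>>> send_rows(
  offset=[
    [30, -4, -25],
    [39.5, -5, -35],
    [39.5, -5, -60],
    [39.5, -5, -90],
    [39.5, -5, -115],
    [39.5, -5, -130],
    [39.5, -5, -134],
    [39.5, -5, -134],
  ],
  rotation=[
    [0, 0, 0],
    [0, 0, 0],
    [0, 0, 0],
    [0, 0, 0],
    [0, 0, 0],
    [0, 0, 0],
    [0, 0, 0],
    [0, 0, 0],
  ],
  fingers=[1, 1, 1, 1, 1, 1, 1, 1],
)

```text
time: 2.9
tool_pos: [0.5075, 0.0567, 0.0577]
tool_rot: [-0.07, 0.997, 0.004, 0.044]
ft_force: [-0.4, -0.8, -0.4]
finger_gap: 0.0854
grip_force: 0.0
```

>>> send_rows(
  offset=[
    [0, 0, 0],
    [0, 0, 0],
    [0, 0, 0],
    [0, 0, 0],
    [0, 0, 0],
    [0, 0, 0],
  ],
  rotation=[
    [0, 0, 0],
    [0, 0, 0],
    [0, 0, 0],
    [0, 0, 0],
    [0, 0, 0],
    [0, 0, 0],
  ],
  fingers=[0.7, 0.6, 0.4, 0.3, 0.3, 0.3],
  force=30,
)

```text
time: 3.65
tool_pos: [0.5078, 0.0561, 0.0578]
tool_rot: [-0.069, 0.997, 0.004, 0.044]
ft_force: [0.3, -1.9, 6.3]
finger_gap: 0.0439
grip_force: 21.9
```

```bash
python3 - <<'E'
from h import *
from workcell import *
s=read_state();print(s["time"],s["joint_pos"].round(2),(s["tool_pos"]*1000).round(1),s["finger_gap"])
for T in(RED(330,327,100),): delta(T,s)
c=camera("top");P=cloud(c);c0=pickle.load(open("top0.pkl","rb"))
for n,z in(("r",.116),):
  for k in(c0,c):
    h=cv2.cvtColor(k["img"],cv2.COLOR_BGR2HSV);m=cv2.inRange(h,(0,200,110),(4,255,255))|cv2.inRange(h,(174,200,110),(180,255,255));m[:, :320]=0;m[:,400:]=0;m[:150]=0;m[215:]=0
    v,u=np.nonzero(m);print(len(u),u.mean(),v.mean(),u.min(),u.max(),v.min(),v.max())
cv2.imwrite("pics/c2.png",cv2.resize(c["img"][120:230,290:430],None,fx=4,fy=4))
E
```

```text
3.65 [-0.36  0.41  0.2   2.15 -0.16  0.51  1.67] [507.8  56.1  57.8] 0.04386159693773139
off [-176.2  271.1   23.2] rot [-0.002  0.001  0.   ] tcp [331.6 327.2  81.1]
299 361.4916387959866 179.9665551839465 352 371 171 189<stdin>:9: RuntimeWarning: Mean of empty slice.
  ret = ret.dtype.type(ret / rcount)
Traceback (most recent call last):
ValueError: zero-size array to reduction operation minimum which has no identity
```

>>> send_rows(
  offset=[
    [0, 0, 10],
    [0, 0, 40],
    [0, 0, 85],
    [-15, 15, 125],
    [-40, 50, 130],
    [-65, 100, 130],
    [-90, 150, 130],
    [-115, 195, 130],
  ],
  rotation=[
    [0, 0, 0],
    [0, 0, 0],
    [0, 0, 0],
    [0, 0, 0],
    [0, 0, 0],
    [0, 0, 0],
    [0, 0, 0],
    [0, 0, 0],
  ],
  fingers=[0.3, 0.3, 0.3, 0.3, 0.3, 0.3, 0.3, 0.3],
)

```text
time: 4.7
tool_pos: [0.3904, 0.2529, 0.1875]
tool_rot: [-0.07, 0.997, 0.004, 0.043]
ft_force: [0.7, -0.2, -0.6]
finger_gap: 0.0437
grip_force: 25.6
```

>>> send_rows(
  offset=[
    [-25, 35, 0],
    [-50, 65, -30],
    [-61, 76, -65],
    [-61, 76, -95],
    [-61, 76, -108],
    [-61, 76, -108],
  ],
  rotation=[
    [0, 0, 0],
    [0, 0, 0],
    [0, 0, 0],
    [0, 0, 0],
    [0, 0, 0],
    [0, 0, 0],
  ],
  fingers=[0.3, 0.3, 0.3, 0.3, 0.3, 0.3],
)

```text
time: 5.45
tool_pos: [0.3309, 0.3268, 0.0789]
tool_rot: [-0.069, 0.997, 0.003, 0.043]
ft_force: [0.1, -0.2, -1.1]
finger_gap: 0.0437
grip_force: 25.6
```

```bash
python3 - <<'E'
from h import *
from workcell import *
s=read_state();print(s["time"],s["joint_pos"].round(2),(s["tool_pos"]*1000).round(1),s["finger_gap"])
for T in(RED(330,327,86),): delta(T,s)
c=camera("top");cv2.imwrite("pics/c3.png",cv2.resize(c["img"][110:310,190:430],None,fx=3,fy=3))
E
```

```text
5.45 [-0.94  0.32  0.04  2.21  0.09  0.55  0.73] [330.9 326.8  78.9] 0.043663704287302395
off [  0.7   0.4 -11.9] rot [-0.001 -0.001  0.   ] tcp [331.6 327.2  67.1]
```

View pics/c3.png

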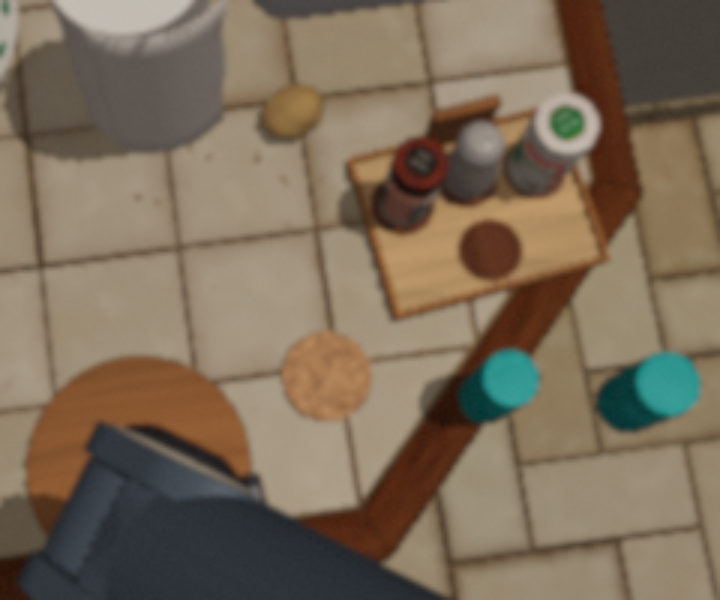

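The red jar is held over the board, the front seat disc at (490,250) is now bare, and the other items haven't moved. Next I'll lower the jar and release it.

>>> send_rows(
  offset=[
    [0, 0, -6],
    [0, 0, -10],
    [0, 0, -11],
    [0, 0, -11],
  ],
  rotation=[
    [0, 0, 0],
    [0, 0, 0],
    [0, 0, 0],
    [0, 0, 0],
  ],
  fingers=[0.3, 0.3, 0.3, 0.3],
)

```text
time: 6.0
tool_pos: [0.3312, 0.3274, 0.0684]
tool_rot: [-0.07, 0.997, 0.004, 0.044]
ft_force: [1.0, 0.4, -1.0]
finger_gap: 0.0436
grip_force: 25.6
```

>>> send_rows(
  offset=[
    [0, 0, 0],
    [0, 0, 0],
    [0, 0, 0],
    [0, 0, 0],
    [0, 0, 30],
    [0, 0, 75],
    [0, 0, 130],
    [0, 0, 150],
  ],
  rotation=[
    [0, 0, 0],
    [0, 0, 0],
    [0, 0, 0],
    [0, 0, 0],
    [0, 0, 0],
    [0, 0, 0],
    [0, 0, 0],
    [0, 0, 0],
  ],
  fingers=[0.6, 0.8, 0.9, 0.95, 1, 1, 1, 1],
)

```text
time: 7.0
tool_pos: [0.3322, 0.3285, 0.2218]
tool_rot: [-0.069, 0.997, 0.006, 0.046]
ft_force: [0.0, -0.2, -0.9]
finger_gap: 0.0853
grip_force: 0.0
```

```bash
python3 - <<'E'
from h import *
from workcell import *
s=read_state();print(s["time"],s["joint_pos"].round(2),(s["tool_pos"]*1000).round(1),s["finger_gap"])
for T in(WHITE(505,10,200),WHITE(562.5,10,175),WHITE(562.5,10,79)): delta(T,s)
E
```

```text
7.0 [-0.94  0.1   0.03  2.07  0.07  0.9   0.76] [332.2 328.5 221.8] 0.08529689198515521
off [ 172.4 -315.3  -40.5] rot [ 0.172  0.24  -1.56 ] tcp [504.5  13.3 181.3]
off [ 229.9 -315.3  -65.5] rot [ 0.172  0.24  -1.56 ] tcp [562.   13.3 156.3]
off [ 229.9 -315.3 -161.5] rot [ 0.172  0.24  -1.56 ] tcp [562.   13.3  60.3]
```

>>> send_rows(
  offset=[
    [15, -30, 0],
    [35, -75, 0],
    [60, -125, 0],
    [90, -175, -5],
    [120, -225, -15],
    [145, -275, -25],
    [165, -310, -35],
    [172, -315, -40],
  ],
  rotation=[
    [0.02, 0.03, -0.18],
    [0.04, 0.055, -0.36],
    [0.06, 0.083, -0.54],
    [0.08, 0.11, -0.72],
    [0.1, 0.138, -0.9],
    [0.119, 0.166, -1.08],
    [0.139, 0.194, -1.26],
    [0.159, 0.222, -1.44],
  ],
  fingers=[1, 1, 1, 1, 1, 1, 1, 1],
)

```text
time: 8.0
tool_pos: [0.504, 0.0089, 0.1779]
tool_rot: [0.611, 0.787, 0.054, -0.061]
ft_force: [0.3, 1.1, 0.2]
finger_gap: 0.0854
grip_force: 0.0
```

```bash
python3 - <<'E'
from h import *
from workcell import *
s=read_state();print(s["time"],s["joint_pos"].round(2),(s["tool_pos"]*1000).round(1),s["finger_gap"])
for T in(WHITE(505,10,200),WHITE(562.5,10,175),WHITE(562.5,10,79)): delta(T,s)
E
```

```text
8.0 [-0.42  0.29  0.5   2.   -0.36  0.96  0.54] [504.    8.9 177.9] 0.08537731533132233
off [0.5 4.4 3.4] rot [ 0.011  0.013 -0.109] tcp [504.5  13.3 181.3]
off [ 58.    4.4 -21.6] rot [ 0.011  0.013 -0.109] tcp [562.   13.3 156.3]
off [  58.     4.4 -117.6] rot [ 0.011  0.013 -0.109] tcp [562.   13.3  60.3]
```

>>> send_rows(
  offset=[
    [0, 2, 0],
    [15, 2, -5],
    [40, 2, -15],
    [55, 2, -20],
    [55, 2, -20],
    [55, 2, -20],
  ],
  rotation=[
    [0.011, 0.013, -0.11],
    [0.011, 0.013, -0.11],
    [0.011, 0.013, -0.11],
    [0.011, 0.013, -0.11],
    [0.011, 0.013, -0.11],
    [0.011, 0.013, -0.11],
  ],
  fingers=[1, 1, 1, 1, 1, 1],
)

```text
time: 8.75
tool_pos: [0.5576, 0.0143, 0.1583]
tool_rot: [0.649, 0.755, 0.057, -0.067]
ft_force: [-0.2, 0.1, 0.2]
finger_gap: 0.0854
grip_force: 0.0
```

```bash
python3 - <<'E'
from h import *
from workcell import *
s=read_state();print(s["time"],s["joint_pos"].round(2),(s["tool_pos"]*1000).round(1),s["finger_gap"])
for T in(WHITE(562.5,10,175),WHITE(562.5,10,79)): delta(T,s)
E
```

```text
8.75 [-0.39  0.4   0.5   1.9  -0.44  0.97  0.49] [557.6  14.3 158.3] 0.08540599404242097
off [ 4.4 -1.  -2. ] rot [-0.001  0.    -0.011] tcp [562.   13.3 156.3]
off [  4.4  -1.  -98. ] rot [-0.001  0.    -0.011] tcp [562.   13.3  60.3]
```

>>> send_rows(
  offset=[
    [4.5, -1, -5],
    [4.5, -1, -25],
    [4.5, -1, -50],
    [4.5, -1, -75],
    [4.5, -1, -92],
    [4.5, -1, -98],
    [4.5, -1, -98],
  ],
  rotation=[
    [0, 0, -0.01],
    [0, 0, -0.01],
    [0, 0, -0.01],
    [0, 0, -0.01],
    [0, 0, -0.01],
    [0, 0, -0.01],
    [0, 0, -0.01],
  ],
  fingers=[1, 1, 1, 1, 1, 1, 1],
)

```text
time: 9.62
tool_pos: [0.5626, 0.0132, 0.0601]
tool_rot: [0.653, 0.752, 0.058, -0.066]
ft_force: [0.1, 0.1, 0.8]
finger_gap: 0.0858
grip_force: 0.0
```

>>> send_rows(
  offset=[
    [0, 0, 0],
    [0, 0, 0],
    [0, 0, 0],
    [0, 0, 0],
    [0, 0, 0],
    [0, 0, 0],
  ],
  rotation=[
    [0, 0, 0],
    [0, 0, 0],
    [0, 0, 0],
    [0, 0, 0],
    [0, 0, 0],
    [0, 0, 0],
  ],
  fingers=[0.7, 0.6, 0.4, 0.3, 0.3, 0.3],
)

```text
time: 10.38
tool_pos: [0.5631, 0.0134, 0.0612]
tool_rot: [0.653, 0.752, 0.058, -0.066]
ft_force: [-0.8, 0.6, 5.6]
finger_gap: 0.0454
grip_force: 28.7
```

```bash
python3 - <<'E'
from h import *
from workcell import *
s=read_state();print(s["time"],s["joint_pos"].round(2),(s["tool_pos"]*1000).round(1),s["finger_gap"],s["tool_rot"])
for T in(WHITE(376,396,200),WHITE(376,396,89)): delta(T,s)
E
```

```text
10.375 [-0.32  0.54  0.43  1.95 -0.56  0.8   0.61] [563.1  13.4  61.2] 0.04543192263066218 [ 0.65315429  0.75210183  0.05842347 -0.06571921]
off [-187.6  385.9  120.1] rot [-0.002  0.002 -0.001] tcp [375.5 399.3 181.3]
off [-187.6  385.9    9.1] rot [-0.002  0.002 -0.001] tcp [375.5 399.3  70.3]
```

>>> send_rows(
  offset=[
    [0, 0, 10],
    [0, 0, 40],
    [0, 0, 80],
    [-15, 0, 115],
    [-60, 5, 130],
    [-95, 45, 140],
    [-110, 100, 140],
    [-115, 160, 140],
  ],
  rotation=[
    [0, 0, 0],
    [0, 0, 0],
    [0, 0, 0],
    [0, 0, 0],
    [0, 0, 0],
    [0, 0, 0],
    [0, 0, 0],
    [0, 0, 0],
  ],
  fingers=[0.3, 0.3, 0.3, 0.3, 0.3, 0.3, 0.3, 0.3],
)

```text
time: 11.38
tool_pos: [0.4466, 0.1741, 0.2011]
tool_rot: [0.654, 0.752, 0.059, -0.066]
ft_force: [1.4, 0.5, -1.5]
finger_gap: 0.0454
grip_force: 29.2
```

>>> send_rows(
  offset=[
    [-5, 55, 0],
    [-15, 110, 0],
    [-35, 160, 0],
    [-60, 205, 0],
    [-72, 226, -25],
    [-72, 226, -65],
    [-72, 226, -100],
    [-72, 226, -115],
  ],
  rotation=[
    [0, 0, 0],
    [0, 0, 0],
    [0, 0, 0],
    [0, 0, 0],
    [0, 0, 0],
    [0, 0, 0],
    [0, 0, 0],
    [0, 0, 0],
  ],
  fingers=[0.3, 0.3, 0.3, 0.3, 0.3, 0.3, 0.3, 0.3],
)

```text
time: 12.38
tool_pos: [0.3745, 0.3983, 0.0835]
tool_rot: [0.653, 0.752, 0.056, -0.066]
ft_force: [0.1, 0.4, -0.9]
finger_gap: 0.0456
grip_force: 29.2
```

```bash
python3 - <<'E'
from h import *
from workcell import *
s=read_state();print(s["time"],s["joint_pos"].round(2),(s["tool_pos"]*1000).round(1),s["finger_gap"])
for T in(WHITE(376,396,90),): delta(T,s)
E
```

```text
12.375 [-1.01  0.41  0.24  2.06 -0.41  0.61 -0.32] [374.5 398.3  83.5] 0.04562681818396054
off [  1.    0.9 -12.2] rot [ 0.001 -0.002 -0.001] tcp [375.5 399.3  71.3]
```

>>> send_rows(
  offset=[
    [0, 0, -6],
    [0, 0, -10],
    [0, 0, -12],
    [0, 0, -12],
    [0, 0, -12],
  ],
  rotation=[
    [0, 0, 0],
    [0, 0, 0],
    [0, 0, 0],
    [0, 0, 0],
    [0, 0, 0],
  ],
  fingers=[0.3, 0.3, 0.3, 0.3, 0.3],
)

```text
time: 13.0
tool_pos: [0.3759, 0.3996, 0.0738]
tool_rot: [0.653, 0.752, 0.058, -0.066]
ft_force: [-0.1, 0.0, -2.3]
finger_gap: 0.0455
grip_force: 29.2
```

>>> send_rows(
  offset=[
    [0, 0, -1],
    [0, 0, -2.5],
    [0, 0, -2.5],
  ],
  rotation=[
    [0, 0, 0],
    [0, 0, 0],
    [0, 0, 0],
  ],
  fingers=[0.3, 0.3, 0.3],
)

```text
time: 13.38
tool_pos: [0.3757, 0.3995, 0.0711]
tool_rot: [0.653, 0.752, 0.058, -0.066]
ft_force: [-0.6, -1.0, 2.1]
finger_gap: 0.0457
grip_force: 29.5
```

>>> send_rows(
  offset=[
    [0, 0, 0],
    [0, 0, 0],
    [0, 0, 0],
    [0, 0, 0],
    [0, 0, 30],
    [0, 0, 75],
    [0, 0, 130],
    [0, 0, 140],
  ],
  rotation=[
    [0, 0, 0],
    [0, 0, 0],
    [0, 0, 0],
    [0, 0, 0],
    [0, 0, 0],
    [0, 0, 0],
    [0, 0, 0],
    [0, 0, 0],
  ],
  fingers=[0.6, 0.75, 0.85, 0.9, 0.9, 0.9, 1, 1],
)

```text
time: 14.38
tool_pos: [0.3774, 0.4009, 0.215]
tool_rot: [0.653, 0.752, 0.062, -0.066]
ft_force: [0.1, 0.3, 0.0]
finger_gap: 0.0854
grip_force: 0.0
```

```bash
python3 - <<'E'
from h import *
from workcell import *
s=read_state();print(s["time"],s["joint_pos"].round(2),(s["tool_pos"]*1000).round(1),s["finger_gap"])
for T in(BLACK(450,118,220),BLACK(548.5,118,178),BLACK(548.5,118,78)): delta(T,s)
E
```

```text
14.375 [-1.09  0.23  0.32  1.95 -0.28  0.88 -0.47] [377.4 400.9 215. ] 0.08541693935088812
off [  71.7 -276.4  -12.8] rot [ 0.165  0.03  -0.   ] tcp [449.1 124.4 202.1]
off [ 170.2 -276.4  -54.8] rot [ 0.165  0.03  -0.   ] tcp [547.6 124.4 160.1]
off [ 170.2 -276.4 -154.8] rot [ 0.165  0.03  -0.   ] tcp [547.6 124.4  60.1]
```

>>> send_rows(
  offset=[
    [10, -50, 0],
    [25, -100, 0],
    [40, -150, -5],
    [55, -200, -10],
    [65, -250, -15],
    [72, -275, -20],
    [72, -275, -20],
    [72, -275, -20],
  ],
  rotation=[
    [0.05, 0.01, 0],
    [0.1, 0.02, 0],
    [0.15, 0.025, 0],
    [0.2, 0.03, 0],
    [0.235, 0.043, 0],
    [0.235, 0.043, 0],
    [0.235, 0.043, 0],
    [0.235, 0.043, 0],
  ],
  fingers=[1, 1, 1, 1, 1, 1, 1, 1],
)

```text
time: 15.38
tool_pos: [0.447, 0.1254, 0.1904]
tool_rot: [0.642, 0.739, 0.131, -0.159]
ft_force: [0.1, -0.1, 0.4]
finger_gap: 0.0857
grip_force: 0.0
```

```bash
sed -i 's/target(x,y,z,8,20,98)/target(x,y,z,8,24,98)/' h.py; python3 - <<'E'
from h import *
from workcell import *
s=read_state();print(s["time"],s["joint_pos"].round(2),(s["tool_pos"]*1000).round(1),s["finger_gap"])
for T in(BLACK(548.5,118,178),BLACK(548.5,118,153),BLACK(548.5,118,78)): delta(T,s)
E
```

```text
15.375 [-0.51  0.22  0.48  2.11 -0.62  1.    0.49] [447.  125.4 190.4] 0.08569061878231087
off [100.5   0.3 -29.8] rot [ 0.005 -0.009 -0.003] tcp [547.4 125.7 160.6]
off [100.5   0.3 -54.8] rot [ 0.005 -0.009 -0.003] tcp [547.4 125.7 135.6]
off [ 100.5    0.3 -129.8] rot [ 0.005 -0.009 -0.003] tcp [547.4 125.7  60.6]
```

>>> send_rows(
  offset=[
    [15, 0, -15],
    [40, 0, -30],
    [65, 0, -42],
    [85, 0, -50],
    [97, 0, -54],
    [100.5, 0, -55],
    [100.5, 0, -55],
  ],
  rotation=[
    [0, -0.005, 0],
    [0.005, -0.009, 0],
    [0.005, -0.009, 0],
    [0.005, -0.009, 0],
    [0.005, -0.009, 0],
    [0.005, -0.009, 0],
    [0.005, -0.009, 0],
  ],
  fingers=[1, 1, 1, 1, 1, 1, 1],
)

```text
time: 16.25
tool_pos: [0.5477, 0.1248, 0.136]
tool_rot: [0.641, 0.739, 0.136, -0.157]
ft_force: [-0.5, 0.1, -0.4]
finger_gap: 0.0854
grip_force: 0.0
```

```bash
python3 - <<'E'
from h import *
from workcell import *
s=read_state();print(s["time"],s["joint_pos"].round(2),(s["tool_pos"]*1000).round(1),s["finger_gap"])
for T in(BLACK(548.5,118,78),): delta(T,s)
c=camera("side");cv2.imwrite("pics/c4.png",cv2.resize(c["img"][0:230,200:400],None,fx=3,fy=2.6))
E
```

```text
16.25 [-0.43  0.46  0.46  1.94 -0.75  1.    0.62] [547.7 124.8 136. ] 0.08538557863932905
off [ -0.3   0.9 -75.4] rot [ 0.     0.001 -0.003] tcp [547.4 125.7  60.6]
```

View pics/c4.png

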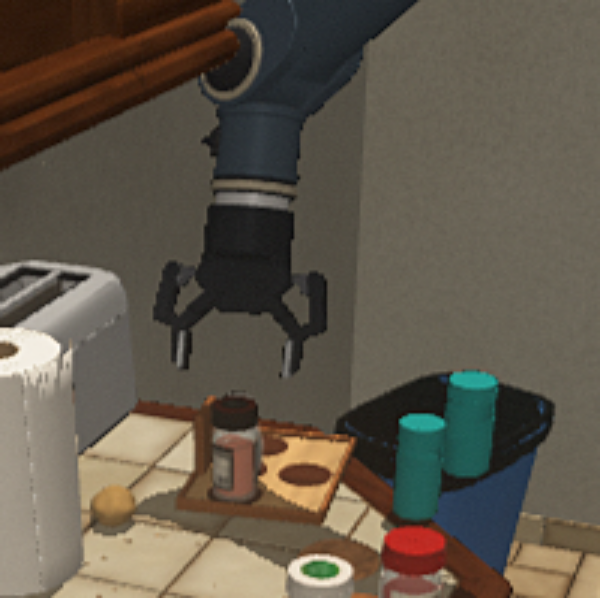

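The open fingers, at (180,350) and (290,360), straddle the black jar at (235,450), and the wrist clears the cupboard. The white and red jars stand on the board at the bottom. Next I'll descend.

>>> send_rows(
  offset=[
    [0, 0.5, -15],
    [0, 0.5, -40],
    [0, 0.5, -62],
    [0, 0.5, -73],
    [0, 0.5, -75.5],
    [0, 0.5, -75.5],
  ],
  rotation=[
    [0, 0, 0],
    [0, 0, 0],
    [0, 0, 0],
    [0, 0, 0],
    [0, 0, 0],
    [0, 0, 0],
  ],
  fingers=[1, 1, 1, 1, 1, 1],
)

```text
time: 17.05
tool_pos: [0.5484, 0.1248, 0.0607]
tool_rot: [0.641, 0.739, 0.137, -0.156]
ft_force: [-0.7, -0.0, 0.1]
finger_gap: 0.0853
grip_force: 0.0
```

>>> send_rows(
  offset=[
    [0, 0, 0],
    [0, 0, 0],
    [0, 0, 0],
    [0, 0, 0],
    [0, 0, 0],
    [0, 0, 0],
  ],
  rotation=[
    [0, 0, 0],
    [0, 0, 0],
    [0, 0, 0],
    [0, 0, 0],
    [0, 0, 0],
    [0, 0, 0],
  ],
  fingers=[0.7, 0.6, 0.4, 0.3, 0.3, 0.3],
)

```text
time: 17.8
tool_pos: [0.5485, 0.1249, 0.0609]
tool_rot: [0.641, 0.739, 0.137, -0.156]
ft_force: [-0.8, -0.6, 5.3]
finger_gap: 0.0398
grip_force: 30.2
```

```bash
python3 - <<'E'
from h import *
from workcell import *
s=read_state();print(s["time"],s["joint_pos"].round(2),(s["tool_pos"]*1000).round(1),s["finger_gap"],s["tool_rot"])
for T in(BLACK(413,321,200),BLACK(413,321,88)): delta(T,s)
E
```

```text
17.8 [-0.38  0.57  0.4   1.98 -0.85  0.89  0.75] [548.5 124.9  60.9] 0.039795760900216186 [ 0.6410074   0.73887167  0.13681036 -0.15640042]
off [-136.6  203.7  121.8] rot [ 0.     0.002 -0.002] tcp [411.9 328.7 182.6]
off [-136.6  203.7    9.8] rot [ 0.     0.002 -0.002] tcp [411.9 328.7  70.6]
```

>>> send_rows(
  offset=[
    [0, 0, 10],
    [-5, 0, 40],
    [-40, 0, 65],
    [-75, 10, 95],
    [-95, 40, 125],
    [-105, 85, 130],
    [-115, 135, 130],
    [-130, 180, 130],
  ],
  rotation=[
    [0, 0, 0],
    [0, 0, 0],
    [0, 0, 0],
    [0, 0, 0],
    [0, 0, 0],
    [0, 0, 0],
    [0, 0, 0],
    [0, 0, 0],
  ],
  fingers=[0.3, 0.3, 0.3, 0.3, 0.3, 0.3, 0.3, 0.3],
)

```text
time: 18.8
tool_pos: [0.4176, 0.3063, 0.1908]
tool_rot: [0.641, 0.739, 0.137, -0.156]
ft_force: [1.3, 0.5, -1.1]
finger_gap: 0.0395
grip_force: 30.3
```

>>> send_rows(
  offset=[
    [-6.5, 23.5, -15],
    [-6.5, 23.5, -55],
    [-6.5, 23.5, -90],
    [-6.5, 23.5, -110],
    [-6.5, 23.5, -115],
    [-6.5, 23.5, -115],
  ],
  rotation=[
    [0, 0, 0],
    [0, 0, 0],
    [0, 0, 0],
    [0, 0, 0],
    [0, 0, 0],
    [0, 0, 0],
  ],
  fingers=[0.3, 0.3, 0.3, 0.3, 0.3, 0.3],
)

```text
time: 19.55
tool_pos: [0.4118, 0.3283, 0.0756]
tool_rot: [0.641, 0.739, 0.136, -0.156]
ft_force: [-0.4, -0.0, -1.4]
finger_gap: 0.04
grip_force: 30.3
```

>>> send_rows(
  offset=[
    [0, 0, -2],
    [0, 0, -4],
    [0, 0, -4.8],
    [0, 0, -4.8],
  ],
  rotation=[
    [0, 0, 0],
    [0, 0, 0],
    [0, 0, 0],
    [0, 0, 0],
  ],
  fingers=[0.3, 0.3, 0.3, 0.3],
)

```text
time: 20.05
tool_pos: [0.4118, 0.3285, 0.0709]
tool_rot: [0.641, 0.739, 0.137, -0.157]
ft_force: [-1.0, -0.8, 1.6]
finger_gap: 0.0398
grip_force: 30.4
```

>>> send_rows(
  offset=[
    [0, 0, 0],
    [0, 0, 0],
    [0, 0, 0],
    [0, 0, 0],
    [0, 0, 30],
    [0, 0, 75],
    [0, 0, 130],
    [0, 0, 140],
  ],
  rotation=[
    [0, 0, 0],
    [0, 0, 0],
    [0, 0, 0],
    [0, 0, 0],
    [0, 0, 0],
    [0, 0, 0],
    [0, 0, 0],
    [0, 0, 0],
  ],
  fingers=[0.6, 0.7, 0.75, 0.8, 0.8, 0.8, 1, 1],
)

```text
time: 21.05
tool_pos: [0.4135, 0.3293, 0.2145]
tool_rot: [0.64, 0.739, 0.14, -0.156]
ft_force: [-0.2, -0.3, -0.2]
finger_gap: 0.0852
grip_force: 0.0
```

```bash
python3 - <<'E'
from h import *
from workcell import *
s=read_state();print(s["time"],s["joint_pos"].round(2),(s["tool_pos"]*1000).round(1),s["finger_gap"])
c=camera("top");P=cloud(c);d=camera("side");Q=cloud(d)
cv2.imwrite("pics/c5.png",cv2.resize(c["img"][110:310,190:430],None,fx=3,fy=3))
for A in(P,Q): print(topc(A,.565,.0655,.088,.1,.03))
for T in(SHAKER(450,63,200),SHAKER(565.5,65.5,150),SHAKER(565.5,65.5,53)): delta(T,s)
E
```

```text
21.05 [-0.87  0.19  0.38  2.06 -0.64  0.85  0.06] [413.5 329.3 214.5] 0.08523915575262574
[ 0.  0.  0.  0. nan nan nan]
[563.6  69.6  15.7  27.   90.7 565.4  71.9]
off [  42.9 -265.4  -32.4] rot [-0.518 -0.676  1.481] tcp [456.4  63.9 182.1]
off [ 158.4 -262.9  -82.4] rot [-0.518 -0.676  1.481] tcp [571.9  66.4 132.1]
off [ 158.4 -262.9 -179.4] rot [-0.518 -0.676  1.481] tcp [571.9  66.4  35.1]
  return _methods._mean(a, axis=axis, dtype=dtype,
  ret = ret.dtype.type(ret / rcount)
  ret = um.true_divide(
```

View pics/c5.png

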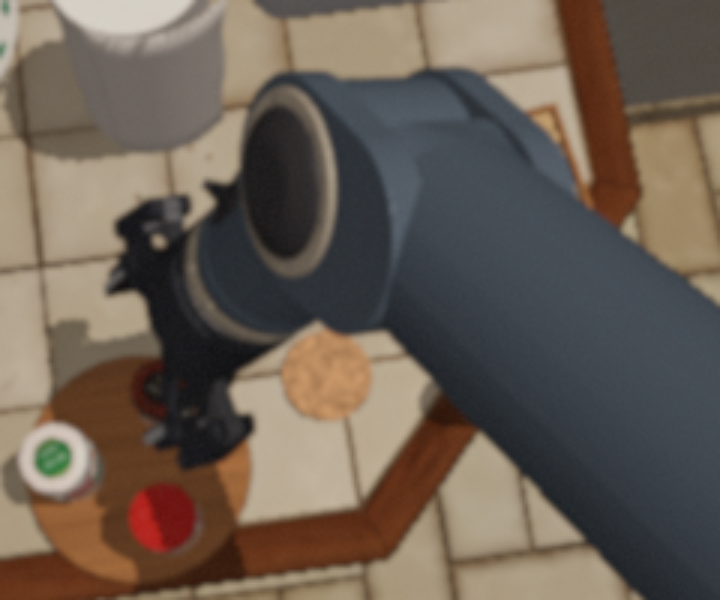

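The top view shows the black (160,385), white (57,460) and red (165,517) caps on the board, all upright. The shaker is next.

```bash
sed -i 's/SHAKER=.*/SHAKER=lambda x,y,z:target(x,y,z,98,15,8)/' h.py; python3 - <<'E'
from h import *
from workcell import *
s=read_state()
delta(SHAKER(500,62,205),s)
E
```

```text
off [  92.9 -266.   -25.1] rot [-0.456 -0.601  1.501] tcp [504.9  62.7 186.6]
```

>>> send_rows(
  offset=[
    [5, -30, 5],
    [10, -70, 5],
    [20, -110, 5],
    [30, -150, 0],
    [45, -190, -5],
    [60, -225, -10],
    [75, -250, -15],
    [90, -265, -20],
  ],
  rotation=[
    [-0.05, -0.065, 0.161],
    [-0.098, -0.129, 0.321],
    [-0.147, -0.193, 0.482],
    [-0.196, -0.258, 0.643],
    [-0.244, -0.322, 0.803],
    [-0.293, -0.386, 0.964],
    [-0.342, -0.45, 1.125],
    [-0.39, -0.515, 1.286],
  ],
  fingers=[1, 1, 1, 1, 1, 1, 1, 1],
)

```text
time: 22.15
tool_pos: [0.5008, 0.0618, 0.1883]
tool_rot: [0.041, 0.995, 0.028, 0.09]
ft_force: [0.2, 0.8, -0.7]
finger_gap: 0.0853
grip_force: 0.0
```

>>> send_rows(
  offset=[
    [2, 0, -3],
    [2, 0, -3],
  ],
  rotation=[
    [-0.05, -0.09, 0.17],
    [-0.05, -0.09, 0.17],
  ],
  fingers=[1, 1],
)

```text
time: 22.4
tool_pos: [0.501, 0.0631, 0.185]
tool_rot: [-0.045, 0.99, 0.014, 0.131]
ft_force: [-1.2, -0.4, -0.1]
finger_gap: 0.0854
grip_force: 0.0
```

```bash
python3 - <<'E'
from h import *
from workcell import *
s=read_state();print(s["time"],s["joint_pos"].round(2),(s["tool_pos"]*1000).round(1),s["finger_gap"])
delta(SHAKER(500,62,205),s)
delta(SHAKER(565.5,66,145),s)
delta(SHAKER(565.5,66,53),s)
c=camera("top");P=cloud(c);d=camera("side");Q=cloud(d)
for A in(P,Q):
  try: print(topc(A,.565,.0655,.088,.1,.03))
  except Exception as e: print("occl")
E
```

```text
22.4 [-0.59  0.12  0.4   2.18 -0.07  0.59  1.52] [501.   63.1 185. ] 0.08540955889025136
off [ 3.8 -0.4  1.6] rot [-0.016 -0.001  0.046] tcp [504.9  62.7 186.6]
off [ 69.3   3.6 -58.4] rot [-0.016 -0.001  0.046] tcp [570.4  66.7 126.6]
off [  69.3    3.6 -150.4] rot [-0.016 -0.001  0.046] tcp [570.4  66.7  34.6]
[568.2  65.9  17.  161.   94.8 566.9  67.6]
[564.6  70.3  16.6  60.   92.7 562.1  70.9]
```

>>> send_rows(
  offset=[
    [15, 1, -15],
    [40, 3, -40],
    [60, 4, -55],
    [69.5, 4, -62],
    [69.5, 4, -75],
    [69.5, 4, -100],
    [69.5, 4, -125],
    [69.5, 4, -140],
  ],
  rotation=[
    [-0.016, 0, 0.045],
    [-0.016, 0, 0.045],
    [-0.016, 0, 0.045],
    [-0.016, 0, 0.045],
    [-0.016, 0, 0.045],
    [-0.016, 0, 0.045],
    [-0.016, 0, 0.045],
    [-0.016, 0, 0.045],
  ],
  fingers=[1, 1, 1, 1, 1, 1, 1, 1],
)

```text
time: 23.5
tool_pos: [0.5719, 0.0674, 0.0464]
tool_rot: [-0.069, 0.989, 0.009, 0.132]
ft_force: [-0.7, 0.2, 1.1]
finger_gap: 0.0852
grip_force: 0.0
```

>>> send_rows(
  offset=[
    [0, 0, -8],
    [0, 0, -10],
    [0, 0, -10],
  ],
  rotation=[
    [0, 0, 0],
    [0, 0, 0],
    [0, 0, 0],
  ],
  fingers=[1, 1, 1],
)

```text
time: 23.88
tool_pos: [0.5736, 0.0674, 0.0381]
tool_rot: [-0.069, 0.989, 0.009, 0.133]
ft_force: [1.2, 0.7, -0.6]
finger_gap: 0.0857
grip_force: 0.0
```

>>> send_rows(
  offset=[
    [0, 0, 0],
    [0, 0, 0],
    [0, 0, 0],
    [0, 0, 0],
    [0, 0, 0],
    [0, 0, 0],
  ],
  rotation=[
    [0, 0, 0],
    [0, 0, 0],
    [0, 0, 0],
    [0, 0, 0],
    [0, 0, 0],
    [0, 0, 0],
  ],
  fingers=[0.7, 0.6, 0.4, 0.3, 0.3, 0.3],
)

```text
time: 24.62
tool_pos: [0.5735, 0.0674, 0.0382]
tool_rot: [-0.069, 0.989, 0.01, 0.133]
ft_force: [-1.7, -0.6, 5.7]
finger_gap: 0.0396
grip_force: 29.4
```

```bash
python3 - <<'E'
from h import *
from workcell import *
s=read_state();print(s["time"],s["joint_pos"].round(2),(s["tool_pos"]*1000).round(1),s["finger_gap"])
z=Ro.from_quat(s["tool_rot"]).as_matrix()[:,2];g=s["tool_pos"]*1000-19*z;print("grasp pt",g)
E
```

```text
24.625 [-0.38  0.48  0.23  2.13 -0.33  0.29  1.82] [573.5  67.4  38.2] 0.03963850983590628
grasp pt [568.55859509  66.72225177  56.52355508]
```

>>> send_rows(
  offset=[
    [0, 0, 5],
    [0, 0, 15],
    [0, 0, 25],
    [0, 0, 25],
  ],
  rotation=[
    [0, 0, 0],
    [0, 0, 0],
    [0, 0, 0],
    [0, 0, 0],
  ],
  fingers=[0.3, 0.3, 0.3, 0.3],
)

```text
time: 25.12
tool_pos: [0.5739, 0.0676, 0.0638]
tool_rot: [-0.069, 0.989, 0.01, 0.134]
ft_force: [-0.3, 0.1, -1.4]
finger_gap: 0.0392
grip_force: 29.7
```

```bash
python3 - <<'E'
from h import *
from workcell import *
s=read_state();print(s["time"],s["joint_pos"].round(2),(s["tool_pos"]*1000).round(1),s["finger_gap"],s["grip_force"],s["ft_force"])
delta(target(424.5,195,150,98,0,8),s)
d=camera("side");Q=cloud(d);c=camera("top")
a=cv2.resize(d["img"][110:220,230:350],(600,550));cv2.imwrite("pics/c6.png",a)
for k,h in((c,0),(d,0)):
  A=cloud(k)
  try: print(topc(A,.568,.067,.11,.125,.03))
  except Exception: print("occl")
E
```

```text
25.125 [-0.42  0.43  0.27  2.12 -0.3   0.34  1.8 ] [573.9  67.6  63.8] 0.03916719369459002 29.747102839755826 [-0.3189785   0.12673152 -1.35701988]
off [-149.4  127.4   67.2] rot [-0.038  0.267  0.001] tcp [424.5 195.  131. ]
[575.4  88.9   7.4   2.  114.1 575.4  88.9]
[556.3  65.6  26.2   7.  113.3 575.1  78.8]
```

View pics/c6.png

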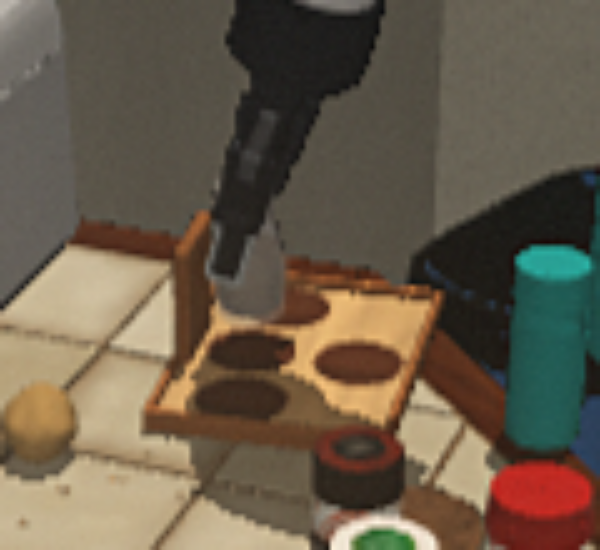

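The shaker hangs upright in the gripper at (250,270), clear of its seat, and nothing else has moved. I'll keep the lean and yaw it about 80° so the coaster is within reach.

>>> send_rows(
  offset=[
    [-20, 0, 25],
    [-50, 10, 55],
    [-70, 30, 75],
    [-85, 50, 85],
    [-100, 70, 85],
    [-115, 90, 85],
    [-130, 105, 85],
    [-147, 119, 85],
  ],
  rotation=[
    [0, 0, -0.05],
    [0, 0, -0.2],
    [0, 0, -0.38],
    [0, 0, -0.56],
    [0, 0, -0.74],
    [0, 0, -0.92],
    [0, 0, -1.1],
    [0, 0, -1.28],
  ],
  fingers=[0.3, 0.3, 0.3, 0.3, 0.3, 0.3, 0.3, 0.3],
)

```text
time: 26.22
tool_pos: [0.4253, 0.1874, 0.1473]
tool_rot: [0.526, 0.84, -0.071, 0.113]
ft_force: [-0.2, -0.1, -1.3]
finger_gap: 0.0393
grip_force: 30.2
```

>>> send_rows(
  offset=[
    [0, 0, -10],
    [0, 0, -40],
    [0, 0, -70],
    [0, 0, -90],
    [0, 0, -90],
  ],
  rotation=[
    [0, 0, -0.12],
    [0, 0, -0.12],
    [0, 0, -0.12],
    [0, 0, -0.12],
    [0, 0, -0.12],
  ],
  fingers=[0.3, 0.3, 0.3, 0.3, 0.3],
)

```text
time: 26.85
tool_pos: [0.4252, 0.1857, 0.0564]
tool_rot: [0.573, 0.808, -0.079, 0.108]
ft_force: [1.0, -0.5, -0.9]
finger_gap: 0.0392
grip_force: 30.2
```

```bash
python3 - <<'E'
from h import *
from workcell import *
s=read_state();print(s["time"],s["joint_pos"].round(2),(s["tool_pos"]*1000).round(1),s["finger_gap"],s["grip_force"],s["ft_force"])
print(Ro.from_quat(s["tool_rot"]).as_matrix().round(3))
d=camera("side");c=camera("top")
cv2.imwrite("pics/c7.png",np.hstack([cv2.resize(d["img"][150:240,270:380],(440,360)),cv2.resize(c["img"][180:280,250:340],(324,360))]))
E
```

```text
26.85 [-1.35  0.57  0.88  2.19 -0.29  0.64  0.04] [425.2 185.7  56.4] 0.03918483506032909 30.181719351676293 [ 1.04889437 -0.48563296 -0.89863859]
[[-0.319  0.944  0.085]
 [ 0.91   0.33  -0.251]
 [-0.265 -0.003 -0.964]]
```

View pics/c7.png

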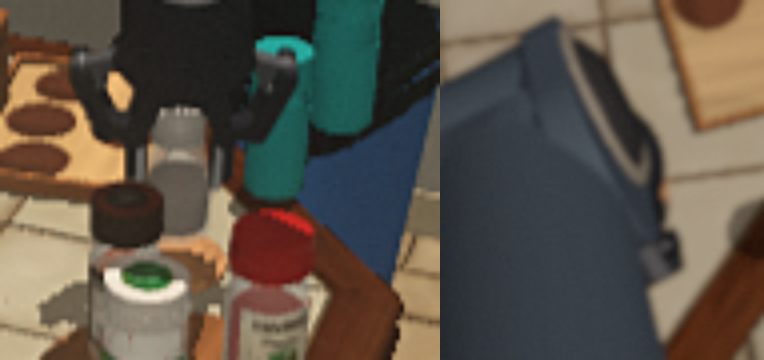

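```bash
python3 - <<'E'
from h import *
d=pickle.load(open("side0.pkl","rb"))
for p in[(.4223,.1942,.035),(.4223,.1942,.06),(.425,.195,.06)]:
  q=d["R"]@np.array(p)+d["t"];print(p,(q[0]/q[2]*d["fx"]+d["cx"]).round(1),(q[1]/q[2]*d["fy"]+d["cy"]).round(1))
i=cv2.imread("pics/c7.png")
for r in(190,200,210,220): print(r,[tuple(i[r,x]) for x in range(140,226,6)])
E
```

```text
(0.4223, 0.1942, 0.035) 312.9 203.5
(0.4223, 0.1942, 0.06) 313.2 194.9
(0.425, 0.195, 0.06) 312.1 194.9
190 [(np.uint8(26), np.uint8(34), np.uint8(45)), (np.uint8(24), np.uint8(32), np.uint8(58)), (np.uint8(26), np.uint8(34), np.uint8(58)), (np.uint8(55), np.uint8(64), np.uint8(77)), (np.uint8(78), np.uint8(88), np.uint8(98)), (np.uint8(79), np.uint8(88), np.uint8(99)), (np.uint8(79), np.uint8(88), np.uint8(100)), (np.uint8(79), np.uint8(89), np.uint8(102)), (np.uint8(78), np.uint8(89), np.uint8(99)), (np.uint8(80), np.uint8(89), np.uint8(97)), (np.uint8(78), np.uint8(89), np.uint8(96)), (np.uint8(75), np.uint8(83), np.uint8(92)), (np.uint8(101), np.uint8(119), np.uint8(130)), (np.uint8(118), np.uint8(141), np.uint8(153)), (np.uint8(108), np.uint8(145), np.uint8(170))]
200 [(np.uint8(30), np.uint8(37), np.uint8(42)), (np.uint8(26), np.uint8(33), np.uint8(44)), (np.uint8(27), np.uint8(36), np.uint8(60)), (np.uint8(26), np.uint8(35), np.uint8(62)), (np.uint8(59), np.uint8(68), np.uint8(81)), (np.uint8(81), np.uint8(92), np.uint8(101)), (np.uint8(81), np.uint8(92), np.uint8(103)), (np.u
[... 1008 characters left out ...]
t8(182), np.uint8(201))]
220 [(np.uint8(30), np.uint8(37), np.uint8(44)), (np.uint8(27), np.uint8(36), np.uint8(44)), (np.uint8(27), np.uint8(36), np.uint8(43)), (np.uint8(25), np.uint8(33), np.uint8(41)), (np.uint8(59), np.uint8(69), np.uint8(78)), (np.uint8(78), np.uint8(89), np.uint8(98)), (np.uint8(77), np.uint8(89), np.uint8(97)), (np.uint8(79), np.uint8(89), np.uint8(98)), (np.uint8(77), np.uint8(87), np.uint8(97)), (np.uint8(73), np.uint8(84), np.uint8(93)), (np.uint8(67), np.uint8(75), np.uint8(83)), (np.uint8(95), np.uint8(112), np.uint8(123)), (np.uint8(138), np.uint8(173), np.uint8(190)), (np.uint8(140), np.uint8(177), np.uint8(194)), (np.uint8(141), np.uint8(178), np.uint8(197))]
```

The shaker is upright at (180,185) in the left half, directly over the coaster. The predicted and observed axis columns agree within a pixel, so I'll lower it.

>>> send_rows(
  offset=[
    [1, 1, -6],
    [1.5, 1, -12],
    [1.5, 1, -17],
    [1.5, 1, -19.5],
    [1.5, 1, -20],
    [1.5, 1, -20],
  ],
  rotation=[
    [0, 0, 0],
    [0, 0, 0],
    [0, 0, 0],
    [0, 0, 0],
    [0, 0, 0],
    [0, 0, 0],
  ],
  fingers=[0.3, 0.3, 0.3, 0.3, 0.3, 0.3],
)

```text
time: 27.7
tool_pos: [0.4277, 0.1873, 0.0376]
tool_rot: [0.573, 0.808, -0.077, 0.109]
ft_force: [0.6, -0.2, -1.3]
finger_gap: 0.0391
grip_force: 30.2
```

>>> send_rows(
  offset=[
    [0, 0, -1],
    [0, 0, -2],
    [0, 0, -2],
  ],
  rotation=[
    [0, 0, 0],
    [0, 0, 0],
    [0, 0, 0],
  ],
  fingers=[0.3, 0.3, 0.3],
)

```text
time: 28.08
tool_pos: [0.4278, 0.1874, 0.0362]
tool_rot: [0.573, 0.808, -0.077, 0.108]
ft_force: [-3.0, 1.2, 8.6]
finger_gap: 0.039
grip_force: 31.3
```

>>> send_rows(
  offset=[
    [0, 0, 0.5],
    [0, 0, 1],
    [0, 0, 1],
    [0, 0, 1],
    [-2.5, 7.5, 30],
    [-6, 18, 70],
    [-11, 32, 125],
    [-13, 40, 155],
  ],
  rotation=[
    [0, 0, 0],
    [0, 0, 0],
    [0, 0, 0],
    [0, 0, 0],
    [0, 0, 0],
    [0, 0, 0],
    [0, 0, 0],
    [0, 0, 0],
  ],
  fingers=[0.6, 0.8, 0.9, 1, 1, 1, 1, 1],
)

```text
time: 29.08
tool_pos: [0.4152, 0.2283, 0.1926]
tool_rot: [0.573, 0.809, -0.076, 0.109]
ft_force: [0.4, 0.7, -0.5]
finger_gap: 0.0852
grip_force: 0.0
```

```bash
python3 - <<'E'
from h import *
from workcell import *
s=read_state();print(s["time"],s["joint_pos"].round(2),(s["tool_pos"]*1000).round(1),s["finger_gap"])
B=lambda z:(np.array([411.8,328.5,z]),BLACK(0,0,0)[1])
delta(B(190),s);delta(B(70.5),s)
d=camera("side");A=cloud(d)
try: print("shaker",topc(A,.425,.195,.08,.1,.03))
except Exception: print("occl")
for n,x,y in(("r",.33,.327),("w",.376,.396),("b",.413,.321)):
  print(n,topc(A,x,y,.115,.132,.03))
E
```

```text
29.075 [-1.63  0.39  1.12  2.05 -0.1   0.97 -0.13] [415.2 228.3 192.6] 0.0851550365215331
off [ -3.4 100.2  -2.6] rot [ 0.666  0.164 -0.189] tcp [411.8 328.5 190. ]
off [  -3.4  100.2 -122.1] rot [ 0.666  0.164 -0.189] tcp [411.8 328.5  70.5]
shaker [423.  198.6  16.6 109.   88.6 420.7 204.3]
r [326.5 328.6  24.5 255.  124.8 325.5 335. ]
w [375.  395.8  24.4 297.  125.3 372.8 401.8]
b [411.  320.1  21.7 175.  121.6 409.9 324.6]
```

>>> send_rows(
  offset=[
    [0, 25, 5],
    [-1, 60, 5],
    [-2, 90, 2],
    [-3, 100, 0],
    [-3.5, 100, -3],
    [-3.5, 100, -3],
  ],
  rotation=[
    [0.16, 0.04, -0.045],
    [0.32, 0.08, -0.09],
    [0.48, 0.12, -0.136],
    [0.64, 0.158, -0.182],
    [0.666, 0.164, -0.189],
    [0.666, 0.164, -0.189],
  ],
  fingers=[0.85, 0.8, 0.8, 0.8, 0.8, 0.8],
)

```text
time: 29.88
tool_pos: [0.4112, 0.3261, 0.1869]
tool_rot: [0.643, 0.738, 0.135, -0.157]
ft_force: [-0.2, 0.0, -0.4]
finger_gap: 0.0683
grip_force: 0.0
```

```bash
python3 - <<'E'
from h import *
from workcell import *
s=read_state();print(s["time"],s["joint_pos"].round(2),(s["tool_pos"]*1000).round(1),s["finger_gap"])
B=lambda z:(np.array([411.8,328.5,z]),Ro.from_quat([.6410,.7389,.1368,-.1564]))
delta(B(70.9),s)
E
```

```text
29.875 [-1.22  0.29  0.83  2.11 -0.82  0.9   0.27] [411.2 326.1 186.9] 0.06827751635494024
off [   0.6    2.4 -116. ] rot [ 0.002 -0.004  0.003] tcp [411.8 328.5  70.9]
```

>>> send_rows(
  offset=[
    [0.5, 2.4, -20],
    [0.5, 2.4, -55],
    [0.5, 2.4, -85],
    [0.5, 2.4, -105],
    [0.5, 2.4, -114],
    [0.5, 2.4, -116],
    [0.5, 2.4, -116],
  ],
  rotation=[
    [0.002, -0.004, 0.003],
    [0.002, -0.004, 0.003],
    [0.002, -0.004, 0.003],
    [0.002, -0.004, 0.003],
    [0.002, -0.004, 0.003],
    [0.002, -0.004, 0.003],
    [0.002, -0.004, 0.003],
  ],
  fingers=[0.8, 0.8, 0.8, 0.8, 0.8, 0.8, 0.8],
)

```text
time: 30.75
tool_pos: [0.4119, 0.3301, 0.0717]
tool_rot: [0.64, 0.74, 0.137, -0.156]
ft_force: [0.6, -0.1, 0.1]
finger_gap: 0.0685
grip_force: 0.0
```

```bash
python3 - <<'E'
from h import *
from workcell import *
s=read_state();print(s["time"],(s["tool_pos"]*1000).round(1),s["tool_rot"].round(4))
E
```

```text
30.75 [411.9 330.1  71.7] [ 0.6398  0.7399  0.1372 -0.1563]
```

>>> send_rows(
  offset=[
    [0, -1.5, -0.5],
    [0, -1.5, -0.5],
    [0, -1.5, -0.5],
    [0, -1.5, -0.5],
    [0, -1.5, -0.5],
    [0, -1.5, -0.5],
    [0, -1.5, -0.5],
  ],
  rotation=[
    [0, 0, 0],
    [0, 0, 0],
    [0, 0, 0],
    [0, 0, 0],
    [0, 0, 0],
    [0, 0, 0],
    [0, 0, 0],
  ],
  fingers=[0.8, 0.7, 0.6, 0.4, 0.3, 0.3, 0.3],
)

```text
time: 31.62
tool_pos: [0.4118, 0.3284, 0.0713]
tool_rot: [0.64, 0.74, 0.137, -0.157]
ft_force: [0.7, -0.6, 3.1]
finger_gap: 0.0396
grip_force: 30.2
```

```bash
python3 - <<'E'
from h import *
from workcell import *
s=read_state();print(s["time"],(s["tool_pos"]*1000).round(1),s["tool_rot"].round(4),s["finger_gap"])
delta((np.array([548.5,124.9,60.9]),Ro.from_quat([.6410,.7389,.1368,-.1564])),s)
E
```

```text
31.625 [411.8 328.4  71.3] [ 0.64    0.7396  0.1373 -0.1566] 0.03961036992876508
off [ 136.7 -203.5  -10.4] rot [-0.001  0.001 -0.002] tcp [548.5 124.9  60.9]
```

>>> send_rows(
  offset=[
    [0, 0, 10],
    [0, 0, 50],
    [2, 0, 100],
    [8, -25, 130],
    [15, -75, 130],
    [25, -125, 130],
    [35, -175, 120],
    [50, -203.5, 100],
  ],
  rotation=[
    [0, 0, 0],
    [0, 0, 0],
    [0, 0, 0],
    [0, 0, 0],
    [0, 0, 0],
    [0, 0, 0],
    [0, 0, 0],
    [0, 0, 0],
  ],
  fingers=[0.3, 0.3, 0.3, 0.3, 0.3, 0.3, 0.3, 0.3],
)

```text
time: 32.62
tool_pos: [0.4623, 0.1221, 0.1718]
tool_rot: [0.641, 0.739, 0.138, -0.155]
ft_force: [-0.2, 0.4, -1.3]
finger_gap: 0.0396
grip_force: 30.6
```

>>> send_rows(
  offset=[
    [20, 0, -25],
    [50, 0, -50],
    [75, 0, -70],
    [86.5, 0, -85],
    [86.5, 0, -95],
    [86.5, 0, -100],
    [86.5, 0, -100],
  ],
  rotation=[
    [0, 0, 0],
    [0, 0, 0],
    [0, 0, 0],
    [0, 0, 0],
    [0, 0, 0],
    [0, 0, 0],
    [0, 0, 0],
  ],
  fingers=[0.3, 0.3, 0.3, 0.3, 0.3, 0.3, 0.3],
)

```text
time: 33.5
tool_pos: [0.5475, 0.1248, 0.0712]
tool_rot: [0.64, 0.74, 0.137, -0.157]
ft_force: [0.2, 0.0, -1.0]
finger_gap: 0.0395
grip_force: 30.6
```

```bash
python3 - <<'E'
from h import *
from workcell import *
s=read_state();print(s["time"],(s["tool_pos"]*1000).round(1),s["tool_rot"].round(4),s["finger_gap"],s["ft_force"])
delta((np.array([548.5,124.9,60.9]),Ro.from_quat([.6410,.7389,.1368,-.1564])),s)
E
```

```text
33.5 [547.5 124.8  71.2] [ 0.64    0.7396  0.1371 -0.1567] 0.039474153563060665 [ 0.2038988   0.03847752 -0.97621683]
off [  1.    0.1 -10.3] rot [-0.001  0.    -0.002] tcp [548.5 124.9  60.9]
```

>>> send_rows(
  offset=[
    [1, 0, -5],
    [1, 0, -9],
    [1, 0, -10],
    [1, 0, -10],
  ],
  rotation=[
    [0, 0, 0],
    [0, 0, 0],
    [0, 0, 0],
    [0, 0, 0],
  ],
  fingers=[0.3, 0.3, 0.3, 0.3],
)

```text
time: 34.0
tool_pos: [0.549, 0.1248, 0.0613]
tool_rot: [0.64, 0.74, 0.137, -0.157]
ft_force: [-0.5, 0.3, 2.2]
finger_gap: 0.0397
grip_force: 30.7
```

>>> send_rows(
  offset=[
    [-0.5, 0, -0.3],
    [-0.5, 0, 0],
    [-0.5, 0, 0],
    [-0.5, 0, 0],
    [-0.5, 0, 15],
    [-0.5, 0, 45],
    [-0.5, 0, 72],
    [-25, 0, 85],
  ],
  rotation=[
    [0, 0, 0],
    [0, 0, 0],
    [0, 0, 0],
    [0, 0, 0],
    [0, 0, 0],
    [0, 0, 0],
    [0, 0, 0],
    [0, 0, 0],
  ],
  fingers=[0.3, 0.6, 0.8, 1, 1, 1, 1, 1],
)

```text
time: 35.0
tool_pos: [0.5262, 0.1245, 0.1486]
tool_rot: [0.64, 0.74, 0.139, -0.155]
ft_force: [-0.2, 0.1, 0.2]
finger_gap: 0.0855
grip_force: 0.0
```

>>> send_rows(
  offset=[
    [-30, 0, 15],
    [-55, 15, 35],
    [-75, 55, 55],
    [-90, 105, 60],
    [-105, 155, 60],
    [-120, 205, 60],
    [-135, 250, 60],
    [-145, 280, 60],
  ],
  rotation=[
    [0, 0, 0],
    [0, 0, 0],
    [-0.05, -0.01, 0],
    [-0.1, -0.02, 0],
    [-0.15, -0.025, 0],
    [-0.2, -0.035, 0],
    [-0.235, -0.043, 0],
    [-0.235, -0.043, 0],
  ],
  fingers=[1, 1, 1, 1, 1, 1, 1, 1],
)

```text
time: 36.0
tool_pos: [0.3775, 0.4079, 0.2071]
tool_rot: [0.649, 0.755, 0.064, -0.065]
ft_force: [0.2, -0.3, 0.4]
finger_gap: 0.085
grip_force: 0.0
```

```bash
cat >> h.py <<'E'
def shift(c,u,v,z,hw=12):
    """sub-pixel move (mm, x y) of the patch round u,v since the start (top view), at height z"""
    c0=pickle.load(open("top0.pkl","rb"));g0,g1=[cv2.cvtColor(k["img"],cv2.COLOR_BGR2GRAY) for k in(c0,c)]
    t=g0[v-hw:v+hw+1,u-hw:u+hw+1];s=g1[v-hw-6:v+hw+7,u-hw-6:u+hw+7]
    m=cv2.matchTemplate(s,t,cv2.TM_CCOEFF_NORMED);_,b,_,(x,y)=cv2.minMaxLoc(m)
    if not(0<x<12 and 0<y<12): return b,x-6,y-6
    fx=.5*(m[y,x-1]-m[y,x+1])/(m[y,x-1]-2*m[y,x]+m[y,x+1]);fy=.5*(m[y-1,x]-m[y+1,x])/(m[y-1,x]-2*m[y,x]+m[y+1,x])
    return round(b,3),((ray(c,u+x-6+fx,v+y-6+fy,z)-ray(c,u,v,z))[:2]*1000).round(1)
E
python3 - <<'E'
from h import *
from workcell import *
s=read_state();print(s["time"],s["joint_pos"].round(2),(s["tool_pos"]*1000).round(1))
c=camera("top");print("black",shift(c,328,167,.112,10))
P=cloud(c);print(topc(P,.550,.117,.107,.119))
try: print("shaker",topc(P,.425,.195,.085,.1))
except Exception: print("occl")
W=lambda z:(np.array([375.7,399.5,z]),Ro.from_quat([.6532,.7521,.0584,-.0657]))
delta(W(195),s);delta(W(71.1),s)
cv2.imwrite("pics/c8.png",cv2.resize(c["img"][110:310,190:430],None,fx=3,fy=3))
E
```

```text
36.0 [-1.33  0.27  0.61  1.96 -0.39  0.88 -0.36] [377.5 407.9 207.1]
black (0.962, array([1.1, 0.2]))
[552.5 116.3  20.6 275.  112.9 551.7 117.5]
shaker [427.4 196.3  16.8 184.   93.3 425.9 197.1]
off [ -1.8  -8.4 -12.1] rot [-0.007  0.009 -0.009] tcp [375.7 399.5 195. ]
off [  -1.8   -8.4 -136. ] rot [-0.007  0.009 -0.009] tcp [375.7 399.5  71.1]
```

View pics/c8.png

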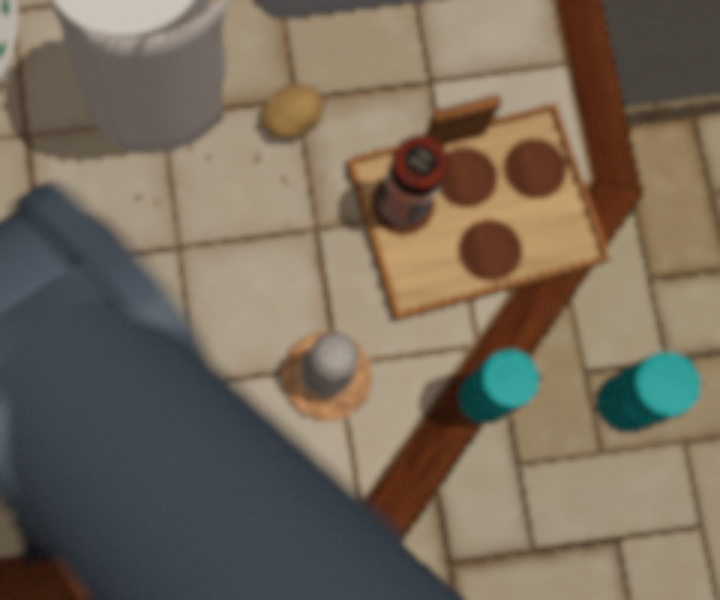

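The black jar is upright on its left seat at (410,185), about 1 mm from where it started. The shaker stands central on the coaster at (328,365). The white jar is next.

>>> send_rows(
  offset=[
    [-1.8, -6, -5],
    [-1.8, -8.4, -30],
    [-1.8, -8.4, -70],
    [-1.8, -8.4, -100],
    [-1.8, -8.4, -122],
    [-1.8, -8.4, -133],
    [-1.8, -8.4, -136],
    [-1.8, -8.4, -136],
  ],
  rotation=[
    [-0.007, 0.009, -0.009],
    [-0.007, 0.009, -0.009],
    [-0.007, 0.009, -0.009],
    [-0.007, 0.009, -0.009],
    [-0.007, 0.009, -0.009],
    [-0.007, 0.009, -0.009],
    [-0.007, 0.009, -0.009],
    [-0.007, 0.009, -0.009],
  ],
  fingers=[0.9, 0.9, 0.9, 0.9, 0.9, 0.9, 0.9, 0.9],
)

```text
time: 37.05
tool_pos: [0.378, 0.3962, 0.0707]
tool_rot: [0.655, 0.751, 0.058, -0.065]
ft_force: [1.0, -0.2, 0.7]
finger_gap: 0.0771
grip_force: 0.0
```

```bash
python3 - <<'E'
from h import *
from workcell import *
s=read_state();print(s["time"],(s["tool_pos"]*1000).round(1))
delta((np.array([375.7,399.5,71.1]),Ro.from_quat([.6532,.7521,.0584,-.0657])),s)
E
```

```text
37.05 [378.  396.2  70.7]
off [-2.3  3.3  0.4] rot [0.001 0.    0.005] tcp [375.7 399.5  71.1]
```

>>> send_rows(
  offset=[
    [-2.3, 3.3, 0],
    [-2.3, 3.3, 0],
    [-2.3, 3.3, 0],
    [-2.3, 3.3, 0],
    [-2.3, 3.3, 0],
    [-2.3, 3.3, 0],
    [-2.3, 3.3, 0],
    [-2.3, 3.3, 0],
  ],
  rotation=[
    [0, 0, 0.005],
    [0, 0, 0.005],
    [0, 0, 0.005],
    [0, 0, 0.005],
    [0, 0, 0.005],
    [0, 0, 0.005],
    [0, 0, 0.005],
    [0, 0, 0.005],
  ],
  fingers=[0.9, 0.9, 0.7, 0.6, 0.4, 0.3, 0.3, 0.3],
)

```text
time: 38.05
tool_pos: [0.3752, 0.3997, 0.0703]
tool_rot: [0.653, 0.752, 0.058, -0.065]
ft_force: [-0.2, -1.7, 5.5]
finger_gap: 0.0454
grip_force: 27.1
```

```bash
python3 - <<'E'
from h import *
from workcell import *
s=read_state();print(s["time"],(s["tool_pos"]*1000).round(1),s["tool_rot"].round(4),s["finger_gap"])
delta((np.array([563.1,13.4,61.2]),Ro.from_quat([.6532,.7521,.0584,-.0657])),s)
E
```

```text
38.05 [375.2 399.7  70.3] [ 0.6529  0.7524  0.0579 -0.0655] 0.045405573456334516
off [ 187.9 -386.3   -9.1] rot [ 0.001 -0.    -0.001] tcp [563.1  13.4  61.2]
```

>>> send_rows(
  offset=[
    [0, 0, 10],
    [0, 0, 50],
    [5, 0, 100],
    [20, -25, 135],
    [40, -75, 140],
    [55, -130, 140],
    [65, -185, 140],
    [70, -240, 140],
  ],
  rotation=[
    [0, 0, 0],
    [0, 0, 0],
    [0, 0, 0],
    [0, 0, 0],
    [0, 0, 0],
    [0, 0, 0],
    [0, 0, 0],
    [0, 0, 0],
  ],
  fingers=[0.3, 0.3, 0.3, 0.3, 0.3, 0.3, 0.3, 0.3],
)

```text
time: 39.05
tool_pos: [0.4452, 0.1577, 0.2102]
tool_rot: [0.653, 0.752, 0.058, -0.065]
ft_force: [0.9, 0.3, -1.2]
finger_gap: 0.0457
grip_force: 27.9
```

>>> send_rows(
  offset=[
    [5, -50, 0],
    [15, -100, -5],
    [45, -138, -20],
    [85, -146, -45],
    [110, -146, -75],
    [118, -146, -105],
    [118, -146, -130],
    [118, -146, -137],
  ],
  rotation=[
    [0, 0, 0],
    [0, 0, 0],
    [0, 0, 0],
    [0, 0, 0],
    [0, 0, 0],
    [0, 0, 0],
    [0, 0, 0],
    [0, 0, 0],
  ],
  fingers=[0.3, 0.3, 0.3, 0.3, 0.3, 0.3, 0.3, 0.3],
)

```text
time: 40.05
tool_pos: [0.5618, 0.0138, 0.0715]
tool_rot: [0.653, 0.752, 0.056, -0.067]
ft_force: [-0.3, -1.1, -1.5]
finger_gap: 0.0452
grip_force: 27.8
```

>>> send_rows(
  offset=[
    [0, 0, 0],
    [0, 0, 0],
  ],
  rotation=[
    [0, 0, 0],
    [0, 0, 0],
  ],
  fingers=[0.3, 0.3],
)

```text
time: 40.3
tool_pos: [0.5638, 0.0136, 0.0742]
tool_rot: [0.653, 0.753, 0.058, -0.065]
ft_force: [0.9, 0.4, -1.3]
finger_gap: 0.0456
grip_force: 27.8
```

```bash
python3 - <<'E'
from h import *
from workcell import *
s=read_state();print(s["time"],(s["tool_pos"]*1000).round(1),s["tool_rot"].round(4),s["finger_gap"])
delta((np.array([563.1,13.4,61.2]),Ro.from_quat([.6532,.7521,.0584,-.0657])),s)
E
```

```text
40.3 [563.8  13.6  74.2] [ 0.6528  0.7525  0.0585 -0.0647] 0.04555178955635322
off [ -0.7  -0.2 -13. ] rot [ 0.001  0.002 -0.001] tcp [563.1  13.4  61.2]
```

>>> send_rows(
  offset=[
    [-0.7, 0, -6],
    [-0.7, 0, -11],
    [-0.7, 0, -13.3],
    [-0.7, 0, -13.5],
    [-0.7, 0, -13.5],
  ],
  rotation=[
    [0, 0, 0],
    [0, 0, 0],
    [0, 0, 0],
    [0, 0, 0],
    [0, 0, 0],
  ],
  fingers=[0.3, 0.3, 0.3, 0.3, 0.3],
)

```text
time: 40.92
tool_pos: [0.5622, 0.014, 0.0603]
tool_rot: [0.653, 0.752, 0.058, -0.066]
ft_force: [-1.5, 0.5, 7.0]
finger_gap: 0.0452
grip_force: 28.3
```

Contact is confirmed, so I'll release, retreat, and head toward the red jar.

>>> send_rows(
  offset=[
    [0, 0, 0.5],
    [0, 0, 0.5],
    [0, 0, 0.5],
    [0, 0, 0.5],
    [0, 0, 15],
    [0, 0, 50],
    [0, 0, 90],
    [-30, 0, 115],
  ],
  rotation=[
    [0, 0, 0],
    [0, 0, 0],
    [0, 0, 0],
    [0, 0, 0],
    [0, 0, 0],
    [0, 0, 0],
    [0, 0, 0],
    [0, 0, 0],
  ],
  fingers=[0.4, 0.6, 0.8, 1, 1, 1, 1, 1],
)

```text
time: 41.92
tool_pos: [0.5346, 0.0132, 0.1774]
tool_rot: [0.653, 0.753, 0.059, -0.063]
ft_force: [-0.0, -0.2, -0.1]
finger_gap: 0.0857
grip_force: 0.0
```

```bash
python3 - <<'E'
from h import *
from workcell import *
s=read_state()
R=lambda z:(np.array([331.2,327.4,z]),RED(0,0,0)[1])
delta(R(210),s)
E
```

```text
off [-203.4  314.2   32.6] rot [-0.179 -0.227  1.558] tcp [331.2 327.4 210. ]
```

>>> send_rows(
  offset=[
    [-35, 20, 15],
    [-70, 55, 30],
    [-90, 100, 35],
    [-110, 145, 35],
    [-130, 190, 35],
    [-155, 235, 35],
    [-180, 275, 35],
    [-200, 305, 35],
  ],
  rotation=[
    [-0.02, -0.026, 0.18],
    [-0.041, -0.052, 0.36],
    [-0.062, -0.079, 0.54],
    [-0.083, -0.105, 0.72],
    [-0.104, -0.131, 0.9],
    [-0.124, -0.157, 1.08],
    [-0.145, -0.184, 1.26],
    [-0.165, -0.21, 1.44],
  ],
  fingers=[1, 1, 1, 1, 1, 1, 1, 1],
)

```text
time: 42.92
tool_pos: [0.3315, 0.3203, 0.2106]
tool_rot: [-0.013, 0.999, 0.006, 0.036]
ft_force: [0.1, 0.7, -0.2]
finger_gap: 0.0852
grip_force: 0.0
```

>>> send_rows(
  offset=[
    [-3, 9, 0],
    [-3, 9, 0],
    [-3, 9, 0],
  ],
  rotation=[
    [-0.014, -0.017, 0.118],
    [-0.014, -0.017, 0.118],
    [-0.014, -0.017, 0.118],
  ],
  fingers=[1, 1, 1],
)

```text
time: 43.3
tool_pos: [0.33, 0.3268, 0.2099]
tool_rot: [-0.067, 0.997, 0.001, 0.043]
ft_force: [0.7, -0.2, -0.1]
finger_gap: 0.0855
grip_force: 0.0
```

```bash
python3 - <<'E'
from h import *
from workcell import *
s=read_state();print(s["time"],s["joint_pos"].round(2))
R=lambda z:(np.array([331.2,327.4,z]),Ro.from_quat([-.0697,.9967,.0038,.0436]))
delta(R(68.4),s)
c=camera("top");print("black",shift(c,328,167,.112,10),"white",shift(c,378,153,.116,10),"shaker",topc(cloud(c),.425,.195,.085,.1))
E
```

```text
43.3 [-1.3   0.11  0.42  2.1   0.02  0.88  0.81]
off [   1.2    0.6 -141.5] rot [ 0.006 -0.001  0.005] tcp [331.2 327.4  68.4]
black (0.962, array([1.1, 0.2])) white (0.995, array([-0.1,  0.4])) shaker [427.1 196.8  16.7 187.   92.7 426.3 197.1]
```

>>> send_rows(
  offset=[
    [1.2, 0.6, -25],
    [1.2, 0.6, -65],
    [1.2, 0.6, -100],
    [1.2, 0.6, -125],
    [1.2, 0.6, -138],
    [1.2, 0.6, -141.5],
    [1.2, 0.6, -141.5],
  ],
  rotation=[
    [0.005, 0, 0.005],
    [0.005, 0, 0.005],
    [0.005, 0, 0.005],
    [0.005, 0, 0.005],
    [0.005, 0, 0.005],
    [0.005, 0, 0.005],
    [0.005, 0, 0.005],
  ],
  fingers=[1, 1, 1, 1, 1, 1, 1],
)

```text
time: 44.22
tool_pos: [0.3311, 0.3285, 0.0686]
tool_rot: [-0.071, 0.997, 0.004, 0.043]
ft_force: [0.1, 0.2, 0.8]
finger_gap: 0.0853
grip_force: 0.0
```

```bash
python3 - <<'E'
from h import *
from workcell import *
s=read_state();print(s["time"])
delta((np.array([331.2,327.4,68.4]),Ro.from_quat([-.0697,.9967,.0038,.0436])),s)
E
```

```text
44.225
off [ 0.1 -1.1 -0.2] rot [ 0.    -0.001 -0.003] tcp [331.2 327.4  68.4]
```

>>> send_rows(
  offset=[
    [0, -1, 0],
    [0, -1, 0],
    [0, -1, 0],
    [0, -1, 0],
    [0, -1, 0],
    [0, -1, 0],
    [0, -1, 0],
  ],
  rotation=[
    [0, 0, 0],
    [0, 0, 0],
    [0, 0, 0],
    [0, 0, 0],
    [0, 0, 0],
    [0, 0, 0],
    [0, 0, 0],
  ],
  fingers=[0.9, 0.7, 0.6, 0.4, 0.3, 0.3, 0.3],
)

```text
time: 45.1
tool_pos: [0.3306, 0.3273, 0.0684]
tool_rot: [-0.071, 0.997, 0.003, 0.043]
ft_force: [-1.6, -1.5, 5.6]
finger_gap: 0.0437
grip_force: 24.3
```

```bash
python3 - <<'E'
from h import *
from workcell import *
s=read_state();print(s["time"],(s["tool_pos"]*1000).round(1),s["finger_gap"])
delta((np.array([507.8,56.4,57.8]),Ro.from_quat([-.0697,.9967,.0038,.0436])),s)
E
```

```text
45.1 [330.6 327.3  68.4] 0.04374812877621239
off [ 177.2 -270.9  -10.6] rot [ 0.001 -0.001 -0.003] tcp [507.8  56.4  57.8]
```

>>> send_rows(
  offset=[
    [0, 0, 10],
    [0, 0, 50],
    [5, -10, 100],
    [30, -40, 130],
    [60, -85, 130],
    [90, -135, 130],
    [120, -185, 130],
    [145, -230, 125],
  ],
  rotation=[
    [0, 0, 0],
    [0, 0, 0],
    [0, 0, 0],
    [0, 0, 0],
    [0, 0, 0],
    [0, 0, 0],
    [0, 0, 0],
    [0, 0, 0],
  ],
  fingers=[0.3, 0.3, 0.3, 0.3, 0.3, 0.3, 0.3, 0.3],
)

```text
time: 46.1
tool_pos: [0.4765, 0.0955, 0.1938]
tool_rot: [-0.071, 0.997, 0.004, 0.044]
ft_force: [-0.3, 0.2, -0.9]
finger_gap: 0.0433
grip_force: 25.4
```

>>> send_rows(
  offset=[
    [20, -30, -5],
    [32, -41, -30],
    [32, -41, -70],
    [32, -41, -100],
    [32, -41, -120],
    [32, -41, -125],
    [32, -41, -125],
  ],
  rotation=[
    [0, 0, 0],
    [0, 0, 0],
    [0, 0, 0],
    [0, 0, 0],
    [0, 0, 0],
    [0, 0, 0],
    [0, 0, 0],
  ],
  fingers=[0.3, 0.3, 0.3, 0.3, 0.3, 0.3, 0.3],
)

```text
time: 46.98
tool_pos: [0.5078, 0.0563, 0.0684]
tool_rot: [-0.071, 0.997, 0.003, 0.043]
ft_force: [0.5, 0.5, -0.2]
finger_gap: 0.0433
grip_force: 25.4
```

```bash
python3 - <<'E'
from h import *
from workcell import *
s=read_state();print(s["time"],(s["tool_pos"]*1000).round(1),s["finger_gap"])
delta((np.array([507.6,56.4,57.8]),Ro.from_quat([-.0697,.9967,.0038,.0436])),s)
E
```

```text
46.975 [507.8  56.3  68.4] 0.04328084301516767
off [ -0.2   0.1 -10.6] rot [ 0.001 -0.001 -0.003] tcp [507.6  56.4  57.8]
```

>>> send_rows(
  offset=[
    [-0.5, 0, -5],
    [-0.5, 0, -9],
    [-0.5, 0, -10.5],
    [-0.5, 0, -10.8],
    [-0.5, 0, -10.8],
  ],
  rotation=[
    [0, 0, 0],
    [0, 0, 0],
    [0, 0, 0],
    [0, 0, 0],
    [0, 0, 0],
  ],
  fingers=[0.3, 0.3, 0.3, 0.3, 0.3],
)

```text
time: 47.6
tool_pos: [0.5075, 0.0564, 0.0584]
tool_rot: [-0.071, 0.997, 0.004, 0.043]
ft_force: [-3.9, -0.5, 10.3]
finger_gap: 0.0436
grip_force: 26.1
```

>>> send_rows(
  offset=[
    [0, 0, 0.5],
    [0, 0, 0.8],
    [0, 0, 0.8],
    [0, 0, 0.8],
    [0, 0, 15],
    [0, 0, 55],
    [0, 0, 100],
    [-10, 5, 130],
  ],
  rotation=[
    [0, 0, 0],
    [0, 0, 0],
    [0, 0, 0],
    [0, 0, 0],
    [0, 0, 0],
    [0, 0, 0],
    [0, 0, 0],
    [0, 0, 0],
  ],
  fingers=[0.4, 0.6, 0.8, 1, 1, 1, 1, 1],
)

```text
time: 48.6
tool_pos: [0.4983, 0.0607, 0.1901]
tool_rot: [-0.07, 0.997, 0.004, 0.045]
ft_force: [-0.5, 0.6, -0.6]
finger_gap: 0.0854
grip_force: 0.0
```

>>> send_rows(
  offset=[
    [-20, 30, 10],
    [-40, 75, 15],
    [-60, 120, 15],
    [-80, 170, 15],
    [-100, 220, 15],
    [-120, 270, 15],
    [-145, 320, 15],
    [-165, 370, 15],
  ],
  rotation=[
    [0, 0, 0],
    [0, 0, 0],
    [0, 0, 0],
    [0, 0, 0],
    [0, 0, 0],
    [0, 0, 0],
    [0, 0, 0],
    [0, 0, 0],
  ],
  fingers=[1, 1, 1, 1, 1, 1, 1, 1],
)

```text
time: 49.6
tool_pos: [0.3312, 0.4327, 0.2033]
tool_rot: [-0.071, 0.997, 0.004, 0.043]
ft_force: [1.0, 0.3, -0.0]
finger_gap: 0.0855
grip_force: 0.0
```

```bash
python3 - <<'E'
from h import *
from workcell import *
c=camera("top");print("black",shift(c,328,167,.112,10),"white",shift(c,378,153,.116,10),"red",shift(c,361,181,.116,10),"potato",shift(c,287,147,.03,10))
print("shaker",topc(cloud(c),.425,.195,.085,.1))
d=camera("side");cv2.imwrite("pics/c9.png",np.hstack([cv2.resize(c["img"][110:270,270:410],(394,450)),cv2.resize(d["img"][130:230,250:340],(405,450))]))
E
```

```text
black (0.962, array([1. , 0.2])) white (0.995, array([-0.1,  0.4])) red (0.948, array([-0.4,  1.7])) potato (0.998, array([ 0.2, -0.1]))
shaker [427.2 196.4  17.1 195.   92.9 425.9 197.6]
```

View pics/c9.png

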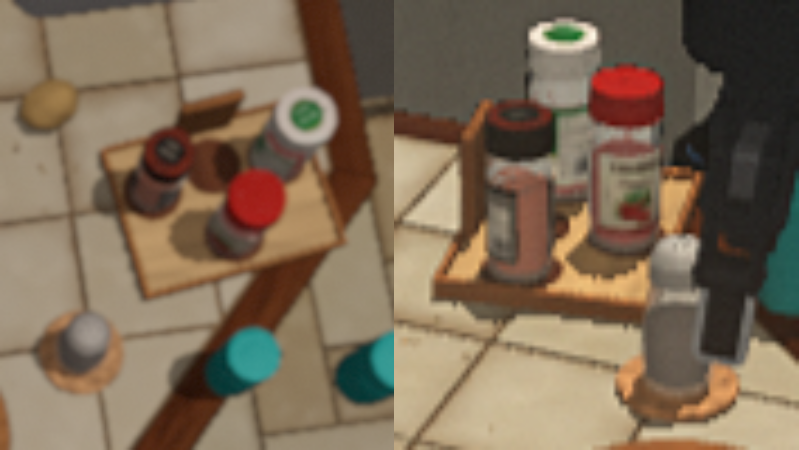

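All three jars stand upright on their own seats, within about 2 mm of where they started. The shaker is central on the coaster at (85,345) on the left and (680,330) on the right. The potato hasn't moved, and the robot is clear of everything.

```bash
python3 -c "
from workcell import *
print(job_done())"
```

```text
the job is handed in; nothing more can be done
None
```

The job is done and handed in at about 50 s of the 144 s limit: the salt shaker stands on the middle of the coaster, and the red, black and white jars are back upright within about 2 mm of where they started.

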